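Wedge the funnel stand's post tight

ROBOT

A 6-joint arm with a two-finger parallel gripper is mounted at the origin on the work surface. World frame = base frame: x ahead of the robot, y to its left, z up, the work surface at z = 0. Lengths are in m, angles in rad, forces in N, time in s.
With the tool pointing down it reaches from about 0.425 to 0.95 m from the base axis. Payload 14.7 kg.
Tool frame: the origin (TCP) lies at the very end of the fingers, on their centre line; the grasp point (between the pads) lies 19 mm behind it; z points along the fingers, y is the direction in which the jaws open and shut (so a half turn about z gives the same grasp; the last joint's range is limited). The gripper opens to 85 mm and grips with 20 to 120 N. Pads are 22 mm wide; open, the fingers measure 114 mm over their backs; the gripper's body (76 mm by 85 mm) begins 54 mm behind the grasp point. The pads swing forward as they close: fully open they stand 13 mm farther back than shut.
Start: joints at [-0.047, 0.48, 1.596, -0, 1.065, -0.047], TCP at [0.65, 0, 0.231] pointing down, gripper open.
Joint ranges: [-2.75, 2.75], [-0.82, 2.05], [0.23, 2.67], [-1.56, 4.7], [0.09, 2.69], [-2.92, 2.92]. Speed limits (rad/s): [1.89, 1.89, 2.39, 3.01, 3.01, 3.01].

INTERFACE

Orientations are given as [roll, pitch, yaw] about the fixed x, y, z axes, in that order (R = Rz(yaw) Ry(pitch) Rx(roll)).
In Python, from rig import r gives the robot as it stands. The module is installed in compiled form; this text tells all that it offers.
- The arm moves only by the tool drive_tool, never from a script. Its argument "steps" is a list that holds one entry, the list of rows, each a list of 7 numbers: the turn, a rotation vector about the tool's x, y, z in rad, then the shift along the tool's x, y, z in m, then the closure in counts, from 0 (fully open) to 255 (shut). In form: [[[wx, wy, wz, dx, dy, dz, grip], ...]]. A call has 1 to 5 rows; each row is the pose to reach, as a shift and turn from the pose measured when the call began, along the tool's axes at that moment; what a row does not reach only later rows make up. A row lasts 1/12 s, in which the tool goes at most 41.7 mm and 7.16 degrees, less where a joint would pass 70% of its speed; a pose out of reach is approached as far as the arm can. A call with a gripper value outside its range is refused whole. The fingers move at their own pace and stop on an object; "grip_force" is the grip in N (left out, the last holds). Time passes only in rows, so rows that repeat a pose let the fingers close. It gives the time, the measured TCP pose, the force and the opening at its end, in the units of the state.
- r.sense(): the state, without advancing time (a new reading comes with each control period).
- r.snapshot(name): name is "scene" or "side" or "wrist"; returns the picture (384x512x3 uint8, blue, green, red); there is no depth.
- r.get_calibration(name): a dict with "camera_matrix" (3x3 intrinsics, pixels), "R" (3x3) and "t" (3): a world point X has camera coordinates R X + t; the wrist camera has in their place "mount" (4x4, takes a point from camera to tool coordinates, whose origin is the TCP and whose axes are the flange's). Camera axes: x right, y down, z forward; pixel columns grow to the right and rows downward; lengths in m; the calibration is good to about 2 mm. The wrist camera is an equidistant fisheye: a pixel r from the principal point sees the ray r / f radians off the axis. A picture is of the moment at which its call begins: read the wrist's pose just before it. get_calibration takes no time and is no camera call.
- r.job_done(): hands the job in, once; it reports no verdict.
The state is a dict: "time_s": time; "joints": joint angles; "qd": joint speeds; "tau": joint torques, N m; "ee_pos": TCP position; "ee_rot": TCP orientation; "wrist_force": force on the tool from outside, world axes, zero at the start; "torque": the same for the moment, N m; "finger_gap": finger opening in m.
Only numpy, scipy, OpenCV 4.12 (cv2) and the standard library are available. Lean on these libraries where they do the work, as an engineer would, in place of code of your own. Each camera call takes 0.05 s, during which the arm holds its last target.

TASK

The post of the wooden funnel stand is loose in its base: pick up the tapered wooden wedge, lay it flat on the base board with its thin end in the wide mouth of the gap between the post's foot and the cheek block, and let go of it. Then push on the middle of its thick end, in repeated taps until it gains no more under a firm push of about 20 N and is jammed tight, without forcing it (a shove of 40 N or more could split the foot), and take the hand away. Leave everything else on the bench where it stands.

Things in the scene. Friction and masses are not known exactly. Their poses are not given: they have to be found in the camera images.
- stand: Fixed wooden funnel stand. Origin: centre of the underside of its base board, 220 (x) x 170 (y) x 15 mm. +x: the way the wedge is driven. On the board stand the post's foot (+y side) and the cheek block (-y side), each 50 mm long (x = 10 to 60 mm), 40 mm high, with an open-topped gap between them along x. The board in front of the mouth (x below 10 mm) is bare.
- mouth (a point): Mouth of the gap, at the board's top (15 mm above the bench), axes as the stand's: +x into the gap. Each wall slopes inward 1 in 12, as the wedge does. Mouth width 19 to 24 mm, unknown, as the cheek block is screwed on up to 2.5 mm off its middle setting; the foot's wall is 10.75 mm to +y of here. The wedge first bears on both walls with its thin end 42 to 72 mm past the mouth.
- post: The post and its foot. Origin 25 mm past the mouth on the gap's line, at the board's top; axes as the stand's. The foot yields a little to +y (about 18 N per mm): past first bearing the wedge creeps on some 3 to 10 mm while the push rises to about 20 N; then it is tight, and stays by friction. Pushed off its middle line it catches askew and springs loose: re-centre and tap again until taps gain nothing.
- post_top (a point): Top of the post, 230 mm above the bench, 37 mm past the mouth. The post is 26 mm square; from it a 56 mm wide, 14 mm thick shelf with funnel holes, 193 to 207 mm above the bench, runs from 15 mm on the -y to 185 mm on the +y side (stand's axes). Keep the hand clear.
- wedge: The loose waxed wooden wedge, 145 mm long, 36 mm high as it lies, about 75 g. Origin at the centre of its underside, +x to the thin end, z up. Its last 40 mm at the thick end are parallel, 29.5 mm wide, the end itself rounded (half-round in plan); from there both sides taper evenly over 105 mm to 12 mm at the thin end. The other wooden piece of like size is a straight block, not to be used.
- wedge_center (a point): Centre of the wedge, half-way up (18 mm above its underside); axes as the wedge's.
- wedge_tip (a point): Middle of the wedge's thin end face, 72.5 mm from the centre along +x, half-way up.
- wedge_tail (a point): Middle of the wedge's parallel thick end, a good place to grip it across: 47.5 mm from the centre along -x, half-way up; the rounded end to push on is 25 mm farther back.
- block: Bystander: plain straight wooden block 130 x 30 x 36 mm lying flat. Origin centre of underside, x along it.
- beaker: Bystander: glass beaker, 68 mm across, 90 mm high. Origin centre of underside.
- bottle: Bystander: white bottle, 66 mm across, 150 mm high. Origin centre of underside.
- flask: Bystander: brown conical flask, 84 mm across, 134 mm high. Origin centre of underside.
- case: Bystander: grey case 70 x 160 x 35 mm. Origin centre of underside.
- adapter: Bystander: black power adapter 50 x 70 x 28 mm. Origin centre of underside.
There are look-alikes about, which are no part of the job. Leave any black or red look-alike of the wedge alone.

How it is judged:
By the outcome, as a careful person would: the job done as asked, in the order asked, and still so for the second after the job is handed in, with the robot touching nothing.
It also fails if it takes over 72 s, if anything falls off the work surface, if the arm or the gripper's body presses on something with over 40 N, if the wrist force passes 120 N, or if a joint passes its speed limit or range.

## Working session

There is one attempt and no reset: what is moved stays moved. The work goes in short steps, Python scripts to look and compute and a tool call to move; the robot and the scene stay as the last step left them, time stands still between calls to the robot, and variables do not carry over. Pictures are saved under pics/ and viewed, and the job is handed in when it is done.

Besides the shell and the picture viewer there is one more tool, called after "Call:" as name([rows], argument=value, ...), one row to a line, values as JSON. drive_tool: Moves the arm, as the interface text tells. Its arguments: {"type":"object","properties":{"steps":{"type":"array"},"grip_force":{"type":"number"}},"required":["steps"]}

```bash
mkdir -p pics; ls; python3 - <<'E'
from rig import r
import cv2
print(r.sense())
for n in ("scene","side","wrist"):
    im=r.snapshot(n); cv2.imwrite(f"pics/{n}0.png",im)
    c=r.get_calibration(n); print(n,c)
E
```

```text
pics
{'time_s': 0.0, 'joints': array([-4.65716060e-02,  4.80845483e-01,  1.59688755e+00, -4.10712906e-06,
        1.06511619e+00, -4.66009292e-02]), 'qd': array([-0.00174394,  0.00217522, -0.00021508,  0.00044973,  0.00062389,
       -0.00113262]), 'tau': array([ 2.41355090e-03, -9.50650907e+01, -4.30184269e+01, -5.27583288e-04,
        1.24796593e-02,  1.26860105e-04]), 'ee_pos': array([6.49570438e-01, 5.81232463e-05, 2.30658450e-01]), 'ee_rot': array([-3.14033729e+00, -5.49491251e-05,  1.57082761e+00]), 'wrist_force': array([ 0.4878286 , -1.56721075,  0.17187047]), 'torque': array([ 0.01453295, -0.02499848,  0.00414319]), 'finger_gap': 0.08541479804109757}
scene {'camera_matrix': array([[402.90033529,   0.        , 255.32469698],
       [  0.        , 402.90033529, 193.39292644],
       [  0.        ,   0.        ,   1.        ]]), 'R': array([[-0.45732489,  0.88900727, -0.02280403],
       [ 0.54708494,  0.26103124, -0.79533688],
       [-0.7011077 , -0.3762031 , -0.60573858]]), 't': array([ 0.23985138, -0.19015709,  1.85300741])}
side {'camera_matrix': array([[482.82925088,   0. 
[... 161 characters left out ...]
0694, -0.00941669],
       [-0.07144649, -0.57634733, -0.81407564],
       [ 0.08404528,  0.80978035, -0.58068251]]), 't': array([-0.54255136,  0.14743696,  1.48181621])}
wrist {'camera_matrix': array([[297.31863964,   0.        , 255.95813464],
       [  0.        , 297.31863964, 192.63174418],
       [  0.        ,   0.        ,   1.        ]]), 'mount': array([[-3.59186534e-04, -9.44589436e-01, -3.28253968e-01,
         8.47024524e-02],
       [ 9.99999509e-01, -3.61528242e-05, -9.90199094e-04,
        -1.97243311e-04],
       [ 9.23464297e-04, -3.28254163e-01,  9.44588986e-01,
        -1.42127187e-01],
       [ 0.00000000e+00,  0.00000000e+00,  0.00000000e+00,
         1.00000000e+00]])}
```

View pics/scene0.png

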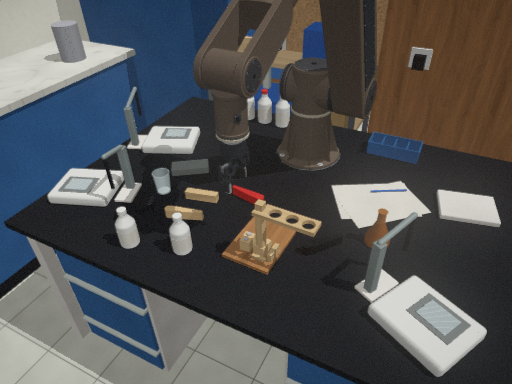

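View pics/side0.png

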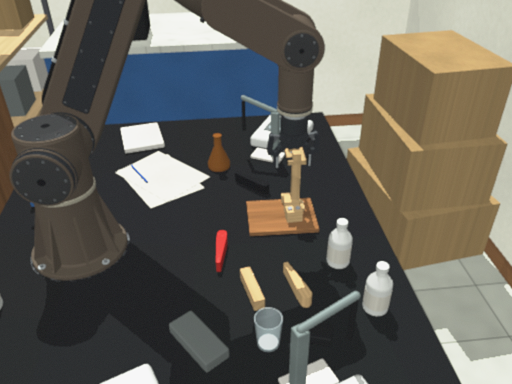

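View pics/wrist0.png

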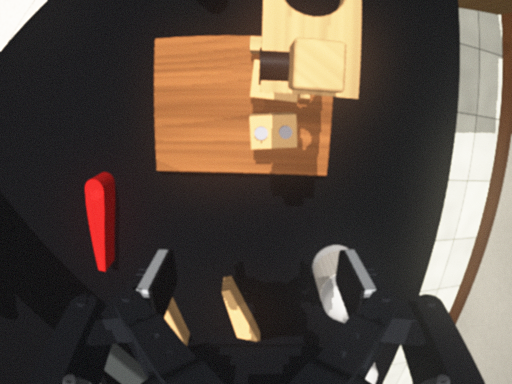

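```bash
python3 - <<'E'
import cv2,numpy as np
a=cv2.imread("pics/side0.png")[240:320,210:340]; b=cv2.imread("pics/scene0.png")[170:280,140:330]; c=cv2.imread("pics/wrist0.png")[0:190,140:370]
cv2.imwrite("pics/sideC.png",cv2.resize(a,None,fx=5,fy=5,interpolation=2))
cv2.imwrite("pics/sceneC.png",cv2.resize(b,None,fx=4,fy=4,interpolation=2))
cv2.imwrite("pics/wristC.png",cv2.resize(c,None,fx=3,fy=3,interpolation=2))
E
```

```text
(no output)
```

View pics/sideC.png

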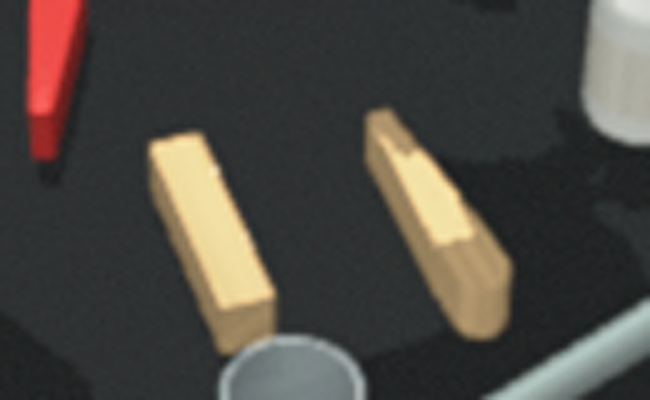

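View pics/sceneC.png

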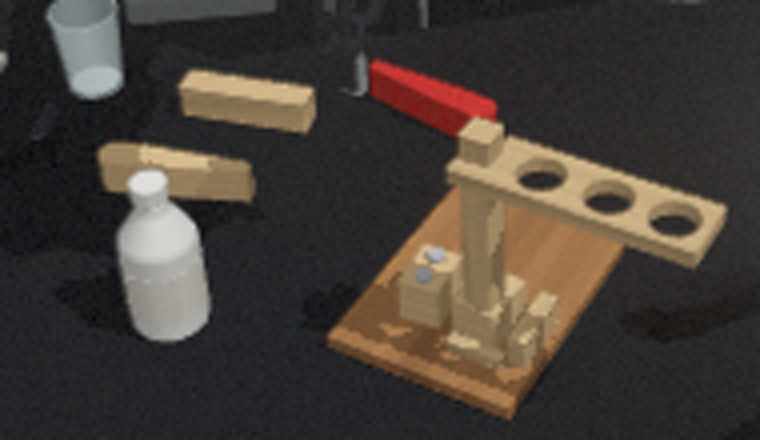

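View pics/wristC.png

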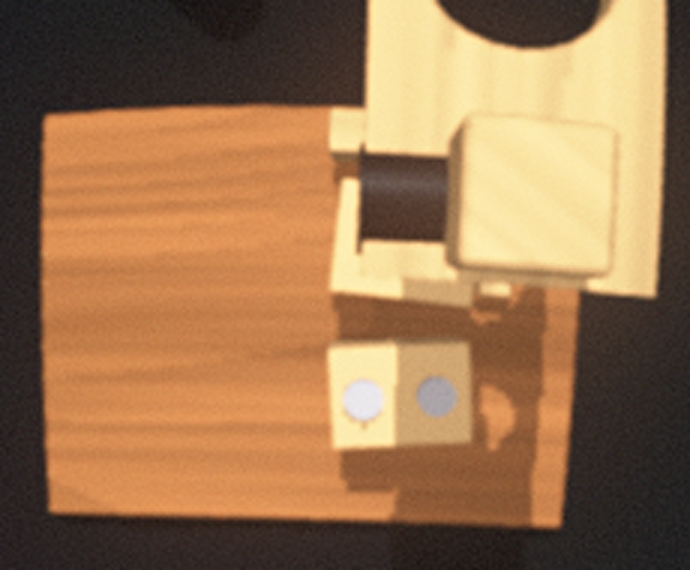

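```bash
cat > h.py <<'E'
from rig import r
import cv2,numpy as np
from scipy.spatial.transform import Rotation as Ro
def tool(s): return Ro.from_euler('xyz',s['ee_rot']).as_matrix(),np.array(s['ee_pos'])
def wray(px,s):
    c=r.get_calibration('wrist');K=c['camera_matrix'];M=c['mount']
    d=(np.atleast_2d(px)-K[:2,2])/K[0,0]; th=np.linalg.norm(d,axis=1,keepdims=True)
    v=np.hstack([d/np.maximum(th,1e-9)*np.sin(th),np.cos(th)])
    R,p=tool(s); return R@M[:3,3]+p, v@(R@M[:3,:3]).T
def fray(n,px):
    c=r.get_calibration(n);px=np.atleast_2d(px);K=c['camera_matrix']
    v=np.hstack([(px-K[:2,2])/K[0,0],np.ones((len(px),1))])
    return -c['R'].T@c['t'], v@c['R']
def onz(o,v,z): return (o+v*((z-o[2])/v[:,2:3]))
def proj(n,X):
    c=r.get_calibration(n);q=np.atleast_2d(X)@c['R'].T+c['t'];q=q@c['camera_matrix'].T;return q[:,:2]/q[:,2:]
def shot(n,name):
    s=r.sense();im=r.snapshot(n);cv2.imwrite(f'pics/{name}.png',im);return s,im
E
python3 - <<'E'
from h import *
s=r.sense()
P=lambda l:np.array(l)/3+[140,0]
f=lambda l,z:print(np.round(onz(*wray(P(l),s),z)*1000,1).tolist())
print('board');f([(45,115),(50,514),(560,527)],.015)
print('cheek top');f([(328,350),(333,450),(470,440),(470,341)],.055)
print('foot top front corner');f([(331,290),(331,110),(405,303),(470,305)],.055)
im=cv2.imread('pics/wrist0.png')
# wedge wrist
print('wedge wrist');print(np.round(onz(*wray([(224,278),(232,277),(240,341),(260,339)],s),.036)*1000,1))
A=np.array
sp=lambda l:A(l)/5+[210,240]
print('wedge side top');print(np.round(onz(*fray('side',sp([(367,115),(390,110),(440,243),(512,262),(470,290),(365,160)])),.036)*1000,1))
cp=lambda l:A(l)/4+[140,170]
print('wedge scene top');print(np.round(onz(*fray('scene',cp([(252,166),(213,157),(104,147),(125,143),(248,162)])),.036)*1000,1))
E
```

```text
board
[[526.3, 158.9, 15.0], [520.5, -10.5, 15.0], [739.1, -16.8, 15.0]]
cheek top
[[642.0, 59.6, 55.0], [643.7, 23.2, 55.0], [693.4, 27.2, 55.0], [692.4, 63.3, 55.0]]
foot top front corner
[[643.2, 81.0, 55.0], [643.3, 145.9, 55.0], [669.1, 76.5, 55.0], [692.2, 76.2, 55.0]]
wedge wrist
[[ 604.8 -157.3   36. ]
 [ 616.  -155.3   36. ]
 [ 623.1 -286.7   36. ]
 [ 655.4 -281.4   36. ]]
wedge side top
[[ 601.1 -183.    36. ]
 [ 614.7 -180.5   36. ]
 [ 624.4 -285.3   36. ]
 [ 659.5 -303.3   36. ]
 [ 633.9 -320.1   36. ]
 [ 594.5 -218.6   36. ]]
wedge scene top
[[ 603.7 -173.5   36. ]
 [ 608.5 -213.2   36. ]
 [ 640.4 -313.5   36. ]
 [ 627.1 -299.4   36. ]
 [ 600.5 -180.    36. ]]
```

```bash
python3 - <<'E'
import cv2
a=cv2.imread("pics/wrist0.png")[260:360,150:290]
cv2.imwrite("pics/wC2.png",cv2.resize(a,None,fx=5,fy=5,interpolation=2))
E
```

```text
(no output)
```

View pics/wC2.png

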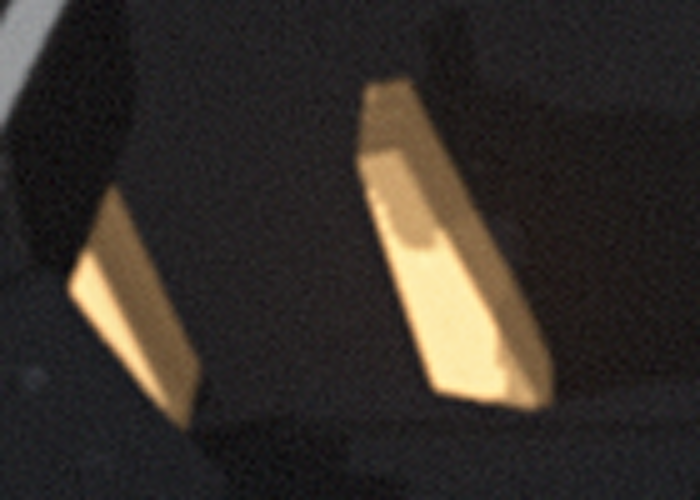

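```bash
cat >> h.py <<'E'
def plan(tgt,yaw,grip,n,dyaw=None):
    """rows per call to go from here to tgt/yaw(deg), tool down, in n rows"""
    s=r.sense();R0,p0=tool(s)
    Rt0=Ro.from_euler('xyz',[np.pi,0,np.radians(yaw)])
    cur=Ro.from_matrix(R0)
    y0=np.degrees(s['ee_rot'][2]); 
    if dyaw is None: dyaw=(yaw-y0+180)%360-180
    lev=Ro.from_euler('xyz',[np.pi,0,np.radians(y0)])
    def pose(k):
        a=k/n
        Rk=Ro.from_euler('xyz',[np.pi,0,np.radians(y0+dyaw*a)]) if k>0 else cur
        return Rk,p0+(np.array(tgt)-p0)*a
    for k in range(0,n,5):
        Rb,pb=pose(k);rows=[]
        for j in range(k+1,min(k+5,n)+1):
            Rj,pj=pose(j)
            w=(Rb.inv()*Rj).as_rotvec();d=Rb.inv().apply(pj-pb)
            rows.append([*np.round(w,3).tolist(),*np.round(d,4).tolist(),grip])
        print([rows])
def st():
    s=r.sense();print('t',round(s['time_s'],2),'p',np.round(s['ee_pos']*1000,1).tolist(),'rpy',np.round(np.degrees(s['ee_rot']),2).tolist(),'F',np.round(s['wrist_force'],1).tolist(),'gap',round(s['finger_gap']*1000,1),'j6',round(s['joints'][5],2));return s
E
python3 -c "
from h import *
plan([.6386,-.2948,.2],-74.6,0,25,-164.6)"
```

```text
[[[-0.001, 0.0, 0.115, -0.0118, -0.0004, 0.0012, 0], [-0.001, 0.0, 0.23, -0.0236, -0.0009, 0.0025, 0], [-0.001, 0.0, 0.345, -0.0354, -0.0013, 0.0037, 0], [-0.001, 0.0, 0.46, -0.0472, -0.0018, 0.0049, 0], [-0.001, 0.0, 0.575, -0.059, -0.0022, 0.0062, 0]]]
[[[0.0, -0.0, 0.115, -0.0101, 0.006, 0.0012, 0], [0.0, -0.0, 0.23, -0.0203, 0.0121, 0.0025, 0], [0.0, -0.0, 0.345, -0.0304, 0.0181, 0.0037, 0], [0.0, -0.0, 0.46, -0.0406, 0.0241, 0.0049, 0], [0.0, -0.0, 0.575, -0.0507, 0.0302, 0.0062, 0]]]
[[[0.0, -0.0, 0.115, -0.0052, 0.0106, 0.0012, 0], [0.0, -0.0, 0.23, -0.0105, 0.0212, 0.0025, 0], [-0.0, -0.0, 0.345, -0.0157, 0.0317, 0.0037, 0], [0.0, -0.0, 0.46, -0.0209, 0.0423, 0.0049, 0], [0.0, -0.0, 0.575, -0.0262, 0.0529, 0.0062, 0]]]
[[[0.0, -0.0, 0.115, 0.0014, 0.0117, 0.0012, 0], [0.0, -0.0, 0.23, 0.0027, 0.0234, 0.0025, 0], [0.0, -0.0, 0.345, 0.0041, 0.0352, 0.0037, 0], [0.0, -0.0, 0.46, 0.0054, 0.0469, 0.0049, 0], [-0.0, -0.0, 0.575, 0.0068, 0.0586, 0.0062, 0]]]
[[[0.0, -0.0, 0.115, 0.0075, 0.0091, 0.0012, 0], [0.0, -0.0, 0.23, 0.015, 0.0182, 0.0025, 0], [0.0, -0.0, 0.345, 0.0225, 0.0273, 0.0037, 0], [0.0, -0.0, 0.46, 0.03, 0.0364, 0.0049, 0], [0.0, -0.0, 0.575, 0.0375, 0.0455, 0.0062, 0]]]
```

Call:
drive_tool([
  [[0,0,0.12,-0.012,0,0.001,0],[0,0,0.23,-0.024,-0.001,0.002,0],[0,0,0.35,-0.035,-0.001,0.004,0],[0,0,0.46,-0.047,-0.002,0.005,0],[0,0,0.58,-0.059,-0.002,0.006,0]],
])

```text
time_s: 0.57
ee_pos: [0.6473, -0.0594, 0.2245]
ee_rot: [-3.14, 0.001, 0.986]
wrist_force: [0.3, 0.2, 1.3]
finger_gap: 0.0851
```

Call:
drive_tool([
  [[0,0,0.12,-0.01,0.006,0.001,0],[0,0,0.23,-0.02,0.012,0.002,0],[0,0,0.35,-0.03,0.018,0.004,0],[0,0,0.46,-0.041,0.024,0.005,0],[0,0,0.58,-0.051,0.03,0.006,0]],
])

```text
time_s: 0.98
ee_pos: [0.6438, -0.1191, 0.2181]
ee_rot: [-3.14, 0.002, 0.4]
wrist_force: [0.6, 0.8, 0.3]
finger_gap: 0.0854
```

Call:
drive_tool([
  [[0,0,0.12,-0.005,0.011,0.001,0],[0,0,0.23,-0.01,0.021,0.002,0],[0,0,0.35,-0.016,0.032,0.004,0],[0,0,0.46,-0.021,0.042,0.005,0],[0,0,0.58,-0.026,0.053,0.006,0]],
])

```text
time_s: 1.4
ee_pos: [0.6402, -0.1785, 0.2116]
ee_rot: [3.142, 0.003, -0.185]
wrist_force: [0.7, 0.2, -0.6]
finger_gap: 0.0854
```

Call:
drive_tool([
  [[0,0,0.12,0.001,0.012,0.001,0],[0,0,0.23,0.003,0.023,0.002,0],[0,0,0.35,0.004,0.035,0.004,0],[0,0,0.46,0.005,0.047,0.005,0],[0,0,0.58,0.007,0.059,0.006,0]],
])

```text
time_s: 1.82
ee_pos: [0.6358, -0.2382, 0.2052]
ee_rot: [3.14, 0.003, -0.77]
wrist_force: [0.5, 0.7, 0.2]
finger_gap: 0.0857
```

```bash
python3 -c "
from h import *
st();plan([.6386,-.2948,.2],-74.6,0,8)"
```

```text
t 1.82 p [635.8, -238.2, 205.2] rpy [179.89, 0.18, -44.14] F [0.5, 0.7, 0.2] gap 85.7 j6 1.94
[[[0.002, 0.003, 0.066, 0.0052, 0.0048, 0.0006, 0], [0.002, 0.003, 0.133, 0.0104, 0.0097, 0.0013, 0], [0.002, 0.003, 0.199, 0.0155, 0.0145, 0.0019, 0], [0.002, 0.003, 0.266, 0.0207, 0.0193, 0.0026, 0], [0.003, 0.003, 0.332, 0.0259, 0.0241, 0.0032, 0]]]
[[[0.0, -0.0, 0.066, 0.0065, 0.0029, 0.0007, 0], [0.0, -0.0, 0.133, 0.0129, 0.0058, 0.0013, 0], [0.0, -0.0, 0.199, 0.0194, 0.0086, 0.002, 0]]]
```

Call:
drive_tool([
  [[0.002,0.003,0.11,0.008,0.008,0.001,0],[0.002,0.003,0.22,0.017,0.016,0.002,0],[0.002,0.003,0.33,0.025,0.023,0.003,0],[0.003,0.003,0.43,0.033,0.031,0.004,0],[0.003,0.003,0.531,0.0414,0.0387,0.005,0]],
])

```text
time_s: 2.23
ee_pos: [0.6383, -0.2953, 0.1998]
ee_rot: [3.142, 0.0, -1.306]
wrist_force: [0.0, 0.3, -0.4]
finger_gap: 0.0854
```

```bash
python3 -c "
from h import *
st();s,im=shot('wrist','w1')
hsv=cv2.cvtColor(im,cv2.COLOR_BGR2HSV);m=cv2.inRange(hsv,(8,60,60),(28,255,255))
cs,_=cv2.findContours(m,0,2)
for c in cs:
  if cv2.contourArea(c)>300: print(cv2.contourArea(c),cv2.approxPolyDP(c,2,True)[:,0].tolist())
"
```

```text
t 2.23 p [638.3, -295.3, 199.8] rpy [180.0, 0.0, -74.85] F [0.0, 0.3, -0.4] gap 85.4 j6 2.4
594.5 [[167, 321], [188, 348], [208, 343], [211, 335], [222, 335]]
389.0 [[511, 315], [501, 317], [484, 327], [487, 328], [487, 333], [483, 337], [478, 338], [477, 332], [466, 341], [468, 347], [471, 349], [476, 346], [474, 344], [492, 335], [499, 321], [505, 330], [511, 332]]
2751.5 [[365, 178], [344, 177], [328, 263], [333, 281], [336, 281], [338, 255], [341, 250], [353, 250], [361, 260], [367, 235], [370, 234], [368, 240], [371, 241], [373, 238], [378, 242], [373, 238], [377, 232], [376, 234], [372, 231], [378, 226], [374, 226], [370, 232], [368, 230], [371, 219], [375, 224], [377, 220], [379, 222], [377, 218], [374, 221], [374, 215], [373, 219], [370, 217], [371, 212], [375, 210], [372, 207], [376, 188]]
6165.5 [[252, 144], [243, 151], [240, 161], [233, 159], [238, 163], [230, 168], [236, 173], [230, 173], [229, 170], [225, 173], [228, 170], [230, 173], [226, 177], [229, 180], [226, 186], [229, 184], [230, 187], [224, 189], [229, 188], [232, 192], [225, 192], [230, 195], [228, 198], [224, 
[... 585 characters left out ...]
7, 247], [282, 242], [286, 243], [290, 234], [292, 239], [294, 237], [290, 231], [294, 229], [294, 235], [297, 232], [294, 229], [297, 228], [291, 224], [298, 220], [299, 222], [300, 219], [293, 223], [291, 219], [293, 217], [294, 221], [296, 217], [292, 212], [298, 211], [299, 215], [301, 214], [293, 207], [295, 204], [298, 208], [296, 204], [302, 204], [297, 202], [299, 199], [295, 196], [300, 193], [294, 195], [292, 192], [296, 191], [296, 180], [286, 179], [292, 174], [288, 172], [288, 162], [284, 163], [282, 156], [279, 157], [277, 153], [270, 157], [264, 146]]
7969.0 [[10, 0], [0, 43], [0, 383], [27, 383], [54, 330], [47, 291], [42, 245], [9, 238], [3, 188], [3, 123], [9, 65], [23, 2]]
```

View pics/w1.png

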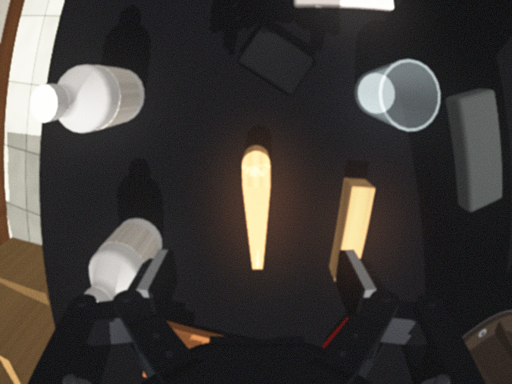

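```bash
python3 -c "
from h import *
s=r.sense();im=cv2.imread('pics/w1.png')
cv2.imwrite('pics/w1c.png',cv2.resize(im[130:290,200:320],None,fx=5,fy=5,interpolation=0)[:600*5//5*1])
g=im.max(2)
for y in range(160,270,10):
  w=np.where(g[y,200:320]>110)[0]+200; w=w if len(w) else [0]
  print(y,w[0],w[-1])
a=onz(*wray([(256.5,145.5),(256.5,269.5),(249.5,269.5),(263.5,269.5)],s),.036)*1000;print(a,np.linalg.norm(a[0]-a[1]))
"
```

```text
160 242 270
170 241 270
180 241 271
190 242 270
200 243 269
210 244 268
220 245 268
230 247 267
240 248 266
250 249 265
260 250 264
[[ 645.01957172 -327.05547838   36.        ]
 [ 606.61658905 -180.36470263   36.        ]
 [ 614.91829742 -178.18523919   36.        ]
 [ 598.30299535 -182.50396854   36.        ]] 151.6343390175754
```

View pics/w1c.png

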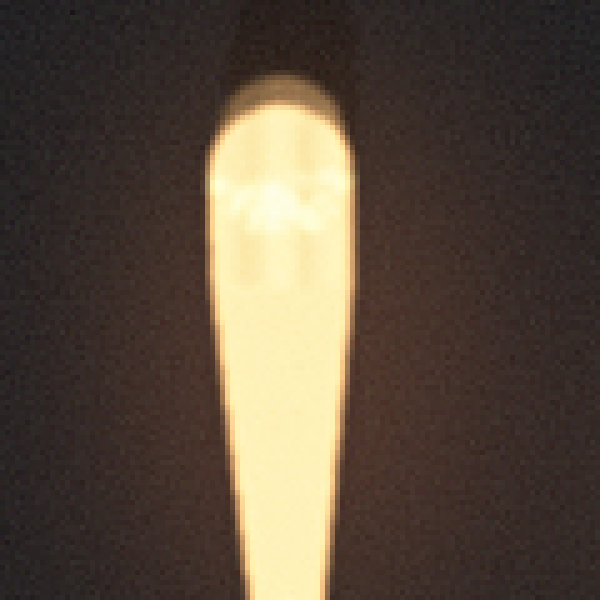

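```bash
python3 -c "
from h import *
s=r.sense()
a=onz(*wray([(256.3,151),(257.2,269.5),(256.3,170),(242,180),(271,180)],s),.036)*1000;print(a,np.linalg.norm(a[0]-a[1]))
d=a[1]-a[0];yw=np.degrees(np.arctan2(d[1],d[0]));u=d/np.linalg.norm(d)
print(yw); t=a[0]+25*u; t2=a[1]-120*u;print(t,t2,np.linalg.norm(a[4]-a[3]))
T=(t+t2)/2000
plan([T[0],T[1],.004],yw-180,0,6)
"
```

```text
[[ 643.74048401 -321.33904326   36.        ]
 [ 605.78593727 -180.58039342   36.        ]
 [ 638.53550265 -301.42738027   36.        ]
 [ 650.5932401  -286.82061601   36.        ]
 [ 620.44726707 -294.68286867   36.        ]] 145.78595653708524
105.09049426745383
[ 637.23187584 -297.20114733   36.        ] [ 637.02725651 -296.44229385   36.        ] 31.154368989425073
[[[0.0, -0.001, -0.001, -0.0002, 0.0002, 0.0326, 0], [0.0, -0.001, -0.003, -0.0003, 0.0003, 0.0652, 0], [0.0, -0.001, -0.004, -0.0005, 0.0005, 0.0978, 0], [0.0, -0.001, -0.005, -0.0006, 0.0007, 0.1304, 0], [0.0, -0.001, -0.006, -0.0008, 0.0008, 0.163, 0]]]
[[[0.0, 0.0, -0.001, -0.0001, 0.0002, 0.0326, 0]]]
```

Call:
drive_tool([
  [[0,0,-0.006,-0.001,0.001,0.035,0],[0,0,-0.006,-0.001,0.001,0.07,0],[0,0,-0.006,-0.001,0.001,0.105,0],[0,0,-0.006,-0.001,0.001,0.14,0],[0,0,-0.006,-0.001,0.001,0.17,0]],
])

```text
time_s: 2.7
ee_pos: [0.6363, -0.2961, 0.0272]
ee_rot: [3.14, 0.0, -1.307]
wrist_force: [0.0, -0.8, 0.4]
finger_gap: 0.0853
```

```bash
python3 -c "
from h import *
st();plan([.6371,-.2968,.004],-74.9,0,2)"
```

```text
t 2.7 p [636.3, -296.1, 27.2] rpy [179.93, 0.01, -74.89] F [0.0, -0.8, 0.4] gap 85.3 j6 2.4
[[[0.001, 0.0, 0.0, 0.0005, -0.0003, 0.0116, 0], [0.001, 0.0, 0.0, 0.0009, -0.0006, 0.0232, 0]]]
```

Call:
drive_tool([
  [[0.001,0,0,0.001,-0.0006,0.012,0],[0.001,0,0,0.001,-0.0006,0.0235,0],[0.001,0,0,0.001,-0.0006,0.0235,120],[0.001,0,0,0.001,-0.0006,0.0235,255],[0.001,0,0,0.001,-0.0006,0.0235,255]],
], grip_force=40)

```text
time_s: 3.12
ee_pos: [0.6383, -0.2974, 0.0056]
ee_rot: [-3.14, -0.002, -1.307]
wrist_force: [1.4, -0.1, 0.4]
finger_gap: 0.0514
```

Call:
drive_tool([
  [[0,0,0,0,0,0,255],[0,0,0,0,0,0,255],[0,0,0,0,0,0,255],[0,0,0,0,0,0,255],[0,0,0,0,0,0,255]],
])

```text
time_s: 3.53
ee_pos: [0.6396, -0.2981, 0.0077]
ee_rot: [-3.138, -0.004, -1.306]
wrist_force: [-0.2, 0.2, 10.1]
finger_gap: 0.0292
```

Call:
drive_tool([
  [[0,0,0,0,0,-0.02,255],[0,0,0,0,0,-0.05,255],[0,0,0,0,0,-0.085,255],[0,0,0,0,0,-0.12,255],[0,0,0,0,0,-0.145,255]],
])

```text
time_s: 3.95
ee_pos: [0.6398, -0.2982, 0.1571]
ee_rot: [-3.135, -0.006, -1.306]
wrist_force: [0.2, -0.3, 0.1]
finger_gap: 0.0289
```

```bash
python3 -c "
from h import *
st();shot('wrist','w2');plan([.49,.07,.155],178.2,255,36,253.1)"
```

```text
t 3.95 p [639.8, -298.2, 157.1] rpy [-179.61, -0.36, -74.85] F [0.2, -0.3, 0.1] gap 28.9 j6 2.4
[[[-0.01, -0.011, -0.123, -0.011, 0.0014, 0.0001, 255], [-0.01, -0.011, -0.245, -0.022, 0.0028, 0.0001, 255], [-0.009, -0.012, -0.368, -0.033, 0.0042, 0.0002, 255], [-0.008, -0.013, -0.491, -0.044, 0.0056, 0.0002, 255], [-0.008, -0.013, -0.613, -0.055, 0.007, 0.0003, 255]]]
[[[-0.0, 0.0, -0.123, -0.0098, -0.0052, 0.0002, 255], [0.0, 0.0, -0.245, -0.0196, -0.0104, 0.0004, 255], [-0.0, 0.0, -0.368, -0.0294, -0.0156, 0.0006, 255], [0.0, 0.0, -0.491, -0.0392, -0.0208, 0.0007, 255], [-0.0, 0.0, -0.614, -0.049, -0.026, 0.0009, 255]]]
[[[0.0, 0.0, -0.123, -0.005, -0.0099, 0.0002, 255], [0.0, 0.0, -0.245, -0.01, -0.0198, 0.0004, 255], [-0.0, 0.0, -0.368, -0.015, -0.0297, 0.0006, 255], [-0.0, 0.0, -0.491, -0.0201, -0.0396, 0.0007, 255], [0.0, 0.0, -0.614, -0.0251, -0.0494, 0.0009, 255]]]
[[[0.0, 0.0, -0.123, 0.0016, -0.011, 0.0002, 255], [0.0, 0.0, -0.245, 0.0032, -0.0219, 0.0004, 255], [0.0, 0.0, -0.368, 0.0048, -0.0329, 0.0006, 255], [0.0, 0.0, -0.491, 0.0064, -0.0439, 0.0007, 255], [0.0, 0.0, -0.614, 0.008, -0.0549, 0.0009, 255]]]
[[[0.0, 0.0, -0.123, 0.0076, -0.0081, 0.0002, 255], [0.0, 0.0, -0.245, 0.0152, -0.0161, 0.0004, 255], [0.0, 0.0, -0.368, 0.0229, -0.0242, 0.0006, 255], [0.0, 0.0, -0.491, 0.0305, -0.0322, 0.0007, 255], [-0.0, 0.0, -0.614, 0.0381, -0.0403, 0.0009, 255]]]
[[[0.0, 0.0, -0.123, 0.0109, -0.0022, 0.0002, 255], [0.0, 0.0, -0.245, 0.0217, -0.0044, 0.0004, 255], [0.0, 0.0, -0.368, 0.0326, -0.0066, 0.0006, 255], [0.0, 0.0, -0.491, 0.0435, -0.0088, 0.0007, 255], [0.0, 0.0, -0.614, 0.0543, -0.011, 0.0009, 255]]]
[[[-0.0, 0.0, -0.123, 0.0102, 0.0045, 0.0002, 255], [0.0, 0.0, -0.245, 0.0203, 0.0089, 0.0004, 255], [0.0, 0.0, -0.368, 0.0305, 0.0134, 0.0006, 255], [-0.0, 0.0, -0.491, 0.0406, 0.0178, 0.0007, 255], [0.0, 0.0, -0.614, 0.0508, 0.0223, 0.0009, 255]]]
[[[0.0, 0.0, -0.123, 0.0057, 0.0095, 0.0002, 255]]]
```

View pics/w2.png

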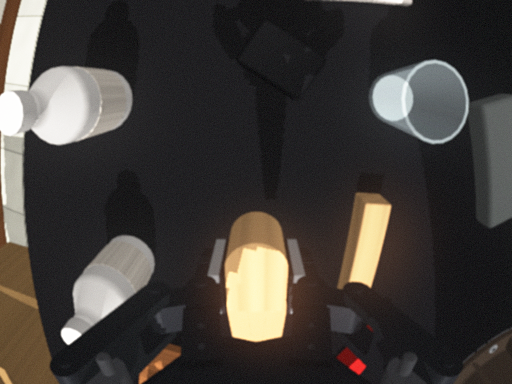

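Call:
drive_tool([
  [[-0.01,-0.011,-0.123,-0.011,0.001,0,255],[-0.01,-0.011,-0.245,-0.022,0.003,0,255],[-0.009,-0.012,-0.368,-0.033,0.004,0,255],[-0.008,-0.013,-0.491,-0.044,0.006,0,255],[-0.008,-0.013,-0.614,-0.055,0.007,0,255]],
])

```text
time_s: 4.42
ee_pos: [0.6205, -0.2476, 0.1619]
ee_rot: [3.141, -0.001, -0.686]
wrist_force: [-0.0, 0.2, -1.1]
finger_gap: 0.0286
```

Call:
drive_tool([
  [[0,0,-0.123,-0.01,-0.005,0,255],[0,0,-0.245,-0.02,-0.01,0,255],[0,0,-0.368,-0.029,-0.016,0,255],[0,0,-0.491,-0.039,-0.021,0,255],[0,0,-0.614,-0.049,-0.026,0,255]],
])

```text
time_s: 4.83
ee_pos: [0.5991, -0.196, 0.1626]
ee_rot: [3.14, -0.002, -0.066]
wrist_force: [0.4, -0.0, -0.7]
finger_gap: 0.0288
```

Call:
drive_tool([
  [[0,0,-0.123,-0.005,-0.01,0,255],[0,0,-0.245,-0.01,-0.02,0,255],[0,0,-0.368,-0.015,-0.03,0,255],[0,0,-0.491,-0.02,-0.04,0,255],[0,0,-0.614,-0.025,-0.049,0,255]],
])

```text
time_s: 5.25
ee_pos: [0.5774, -0.145, 0.1632]
ee_rot: [3.138, -0.002, 0.554]
wrist_force: [0.1, 0.3, -0.7]
finger_gap: 0.029
```

Call:
drive_tool([
  [[0,0,-0.123,0.002,-0.011,0,255],[0,0,-0.245,0.003,-0.022,0,255],[0,0,-0.368,0.005,-0.033,0,255],[0,0,-0.491,0.006,-0.044,0,255],[0,0,-0.614,0.008,-0.055,0,255]],
])

```text
time_s: 5.67
ee_pos: [0.5552, -0.0936, 0.1638]
ee_rot: [3.137, 0.0, 1.174]
wrist_force: [-0.5, -0.6, -0.7]
finger_gap: 0.0288
```

Call:
drive_tool([
  [[0,0,-0.123,0.008,-0.008,0,255],[0,0,-0.245,0.015,-0.016,0,255],[0,0,-0.368,0.023,-0.024,0,255],[0,0,-0.491,0.03,-0.032,0,255],[0,0,-0.614,0.038,-0.04,0,255]],
])

```text
time_s: 6.08
ee_pos: [0.5329, -0.0427, 0.1643]
ee_rot: [3.136, 0.003, 1.794]
wrist_force: [-0.3, 0.8, -0.8]
finger_gap: 0.029
```

```bash
python3 -c "
from h import *
st();plan([.49,.07,.155],178.2,255,11)"
```

```text
t 6.08 p [532.9, -42.7, 164.3] rpy [179.7, 0.19, 102.81] F [-0.3, 0.8, -0.8] gap 29.0 j6 -0.36
[[[0.005, 0.004, -0.12, 0.0109, -0.0015, 0.0008, 255], [0.005, 0.004, -0.239, 0.0217, -0.0031, 0.0016, 255], [0.005, 0.004, -0.359, 0.0326, -0.0046, 0.0024, 255], [0.004, 0.004, -0.478, 0.0434, -0.0061, 0.0032, 255], [0.004, 0.005, -0.598, 0.0543, -0.0077, 0.004, 255]]]
[[[-0.0, 0.0, -0.12, 0.0098, 0.0048, 0.0008, 255], [0.0, 0.0, -0.239, 0.0197, 0.0097, 0.0017, 255], [0.0, 0.0, -0.359, 0.0295, 0.0145, 0.0025, 255], [0.0, 0.0, -0.478, 0.0393, 0.0194, 0.0034, 255], [-0.0, 0.0, -0.598, 0.0492, 0.0242, 0.0042, 255]]]
[[[0.0, 0.0, -0.12, 0.0054, 0.0095, 0.0008, 255]]]
```

Call:
drive_tool([
  [[0.005,0.004,-0.12,0.011,-0.002,0,255],[0.005,0.004,-0.24,0.022,-0.003,0.001,255],[0.005,0.004,-0.36,0.033,-0.005,0.001,255],[0.004,0.004,-0.48,0.043,-0.006,0.001,255],[0.004,0.005,-0.6,0.054,-0.008,0.002,255]],
])

```text
time_s: 6.5
ee_pos: [0.5135, 0.0086, 0.163]
ee_rot: [3.14, 0.001, 2.4]
wrist_force: [0.3, 0.2, -0.8]
finger_gap: 0.0286
```

Call:
drive_tool([
  [[0,0,-0.12,0.01,0.005,0.001,255],[0,0,-0.24,0.02,0.01,0.002,255],[0,0,-0.36,0.03,0.015,0.002,255],[0,0,-0.48,0.04,0.02,0.003,255],[0,0,-0.6,0.05,0.025,0.004,255]],
])

```text
time_s: 6.92
ee_pos: [0.4936, 0.0613, 0.1596]
ee_rot: [3.141, 0.003, 3.006]
wrist_force: [-0.3, 0.3, 0.2]
finger_gap: 0.029
```

```bash
python3 -c "
from h import *
st();shot('wrist','w3');shot('scene','s3');plan([.49,.07,.155],178.2,255,1)"
```

```text
t 6.92 p [493.6, 61.3, 159.6] rpy [179.96, 0.19, 172.25] F [-0.3, 0.3, 0.2] gap 29.0 j6 -1.37
[[[0.001, 0.002, -0.105, 0.0041, 0.0077, 0.0044, 255]]]
```

View pics/w3.png

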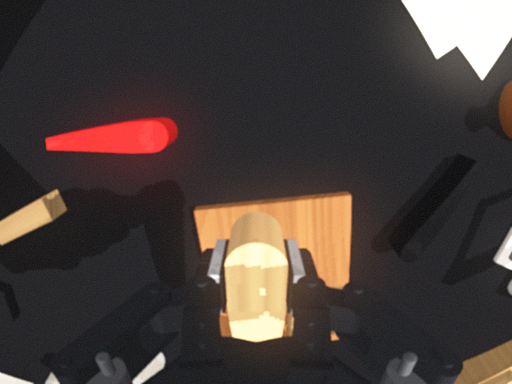

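View pics/s3.png

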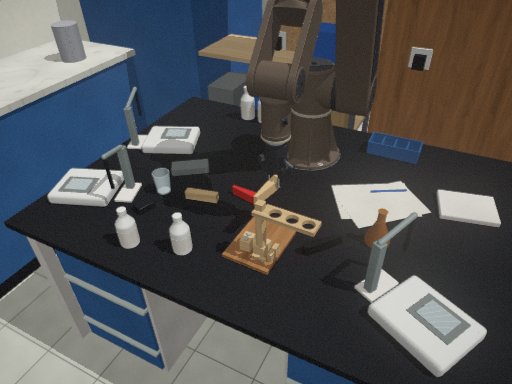

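```bash
python3 -c "
from h import *
s=r.sense()
print(onz(*wray([(194,208),(351,193)],s),.015)*1000)
# held wedge: tail apex top face
print(onz(*wray([(257,241),(232,338),(286,339)],s),s['ee_pos'][2]+.0283)*1000)
plan([.500,.0748,.036],178.2,255,5)"
```

```text
[[515.67907487  -7.35642242  15.        ]
 [521.7039443  159.21916413  15.        ]]
[[469.89105301  65.30922343 187.72003692]
 [528.82032161  43.62568874 187.72003692]
 [533.8132403   72.59245224 187.72003692]]
[[[0.001, 0.002, -0.021, -0.001, 0.0027, 0.0247, 255], [0.001, 0.002, -0.042, -0.0019, 0.0055, 0.0494, 255], [0.001, 0.002, -0.063, -0.0029, 0.0082, 0.0741, 255], [0.001, 0.002, -0.084, -0.0039, 0.011, 0.0988, 255], [0.001, 0.002, -0.105, -0.0048, 0.0137, 0.1234, 255]]]
```

Call:
drive_tool([
  [[0.001,0.002,-0.021,-0.001,0.003,0.025,255],[0.001,0.002,-0.042,-0.002,0.006,0.05,255],[0.001,0.002,-0.063,-0.003,0.008,0.075,255],[0.001,0.002,-0.083,-0.004,0.011,0.1,255],[0.001,0.002,-0.103,-0.005,0.014,0.123,255]],
])

```text
time_s: 7.43
ee_pos: [0.5008, 0.0748, 0.0357]
ee_rot: [-3.141, 0.002, 3.105]
wrist_force: [0.5, 0.1, -1.3]
finger_gap: 0.0288
```

```bash
python3 -c "
from h import *
st();shot('wrist','w4');shot('scene','s4')
im=cv2.imread('pics/s4.png');cv2.imwrite('pics/s4c.png',cv2.resize(im[160:280,200:340],None,fx=5,fy=5,interpolation=2))
shot('side','d4');im=cv2.imread('pics/d4.png');cv2.imwrite('pics/d4c.png',cv2.resize(im[130:250,200:340],None,fx=5,fy=5,interpolation=2))
plan([.541,.0736,.03],178.1,255,4)"
```

```text
t 7.43 p [500.8, 74.8, 35.7] rpy [-179.98, 0.09, 177.92] F [0.5, 0.1, -1.3] gap 28.8 j6 -1.44
[[[-0.001, -0.002, -0.001, -0.0104, 0.0001, 0.0014, 255], [-0.001, -0.002, -0.002, -0.0207, 0.0002, 0.0029, 255], [-0.001, -0.002, -0.002, -0.0311, 0.0003, 0.0043, 255], [-0.001, -0.002, -0.003, -0.0415, 0.0004, 0.0058, 255]]]
```

View pics/w4.png

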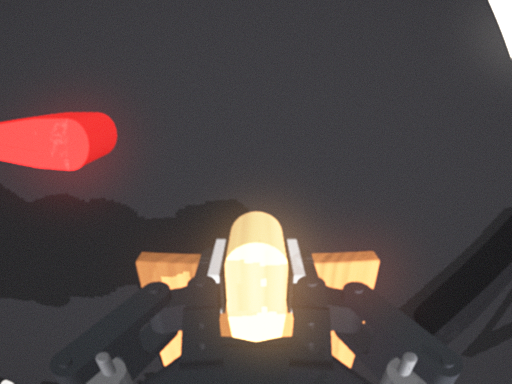

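View pics/s4c.png

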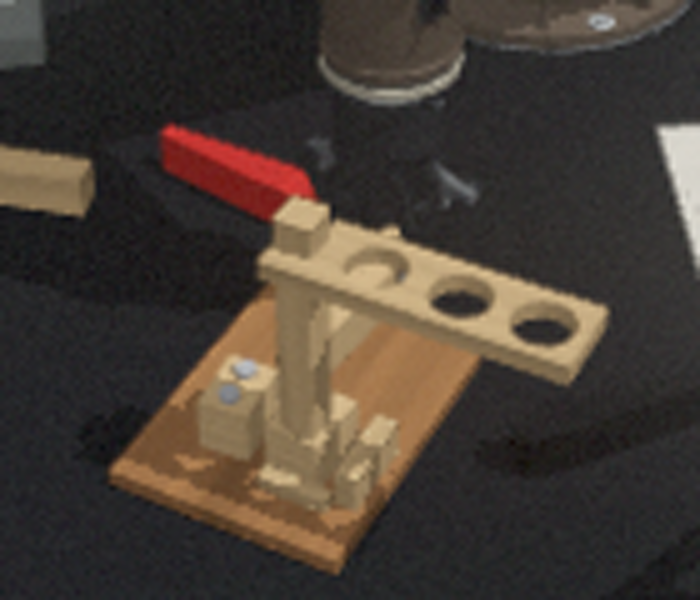

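View pics/d4c.png

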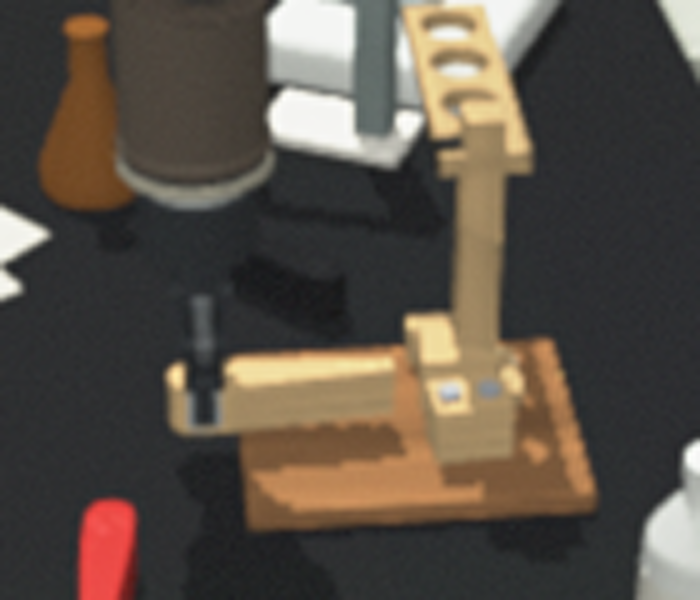

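```bash
python3 -c "
from h import *
q=lambda l:np.array(l)/5+[200,130]
print('tip top',onz(*fray('side',q([(393,362)])),.064)*1000)
print('cheek top inner front/outer front',onz(*fray('side',q([(424,380),(433,415)])),.055)*1000)
print('foot',onz(*fray('side',q([(405,318),(416,362)])),.055)*1000)
print('board',onz(*fray('side',q([(247,520),(597,502),(555,340)])),.015)*1000)
"
```

```text
tip top [[624.19946354  69.10593762  64.        ]]
cheek top inner front/outer front [[643.04795656  59.41599805  55.        ]
 [642.84716457  21.92700001  55.        ]]
foot [[641.403523   129.8847579   55.        ]
 [640.98262385  79.55367768  55.        ]]
board [[520.33141477 -18.70611003  15.        ]
 [739.83010837 -27.74455344  15.        ]
 [748.85629236 147.79258392  15.        ]]
```

Call:
drive_tool([
  [[0,-0.001,0,-0.01,0,0.002,255],[0,-0.001,0,-0.018,0,0.004,255],[0,-0.001,0,-0.025,0,0.006,255]],
])

```text
time_s: 7.83
ee_pos: [0.5271, 0.0736, 0.0312]
ee_rot: [-3.141, 0.002, 3.104]
wrist_force: [0.1, 0.8, -0.8]
finger_gap: 0.0286
```

```bash
python3 -c "
from h import *
st()
shot('side','d5');im=cv2.imread('pics/d5.png');cv2.imwrite('pics/d5c.png',cv2.resize(im[185:240,230:330],None,fx=8,fy=8,interpolation=2))"
```

```text
t 7.83 p [527.1, 73.6, 31.2] rpy [-179.98, 0.13, 177.85] F [0.1, 0.8, -0.8] gap 28.6 j6 -1.45
```

View pics/d5c.png

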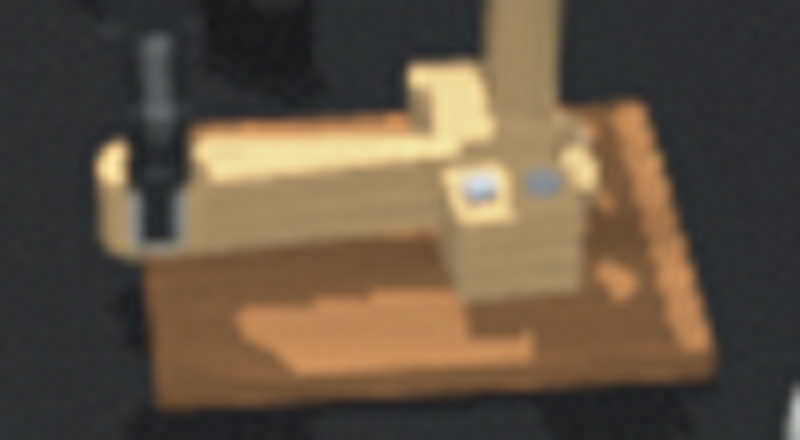

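Call:
drive_tool([
  [[0,-0.001,0,-0.007,0,0.001,255],[0,-0.001,0,-0.014,0,0.003,255],[0,-0.001,0,-0.014,0,0.006,255],[0,-0.001,0,-0.014,0,0.008,255],[0,-0.001,0,-0.014,0,0.0085,255]],
])

```text
time_s: 8.3
ee_pos: [0.5428, 0.0731, 0.0225]
ee_rot: [-3.141, 0.005, 3.104]
wrist_force: [-0.0, -2.5, 18.7]
finger_gap: 0.0292
```

```bash
python3 -c "
from h import *
st()
shot('side','d6');im=cv2.imread('pics/d6.png');cv2.imwrite('pics/d6c.png',cv2.resize(im[185:240,230:330],None,fx=8,fy=8,interpolation=2))"
```

```text
t 8.3 p [542.8, 73.1, 22.5] rpy [-179.98, 0.29, 177.86] F [-0.0, -2.5, 18.7] gap 29.2 j6 -1.45
```

View pics/d6c.png

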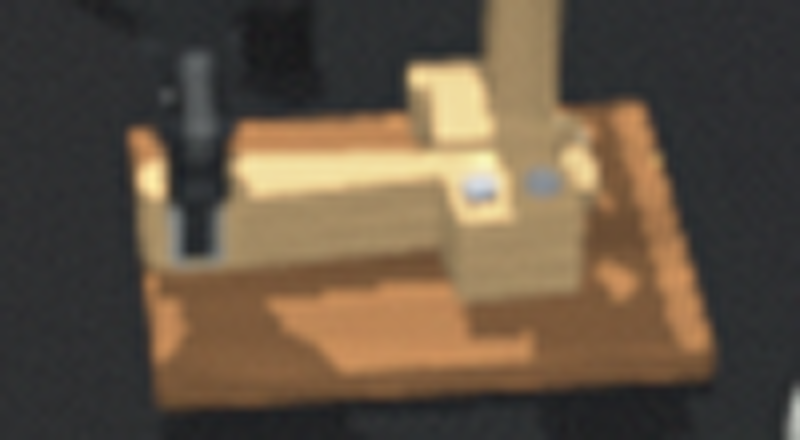

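Call:
drive_tool([
  [[0,-0.002,0,0,0,-0.0005,255],[0,-0.004,0,0,0,-0.0005,140],[0,-0.004,0,0,0,-0.0005,100],[0,-0.004,0,0,0,-0.0005,60],[0,-0.004,0,0,0,-0.0005,0]],
])

```text
time_s: 8.77
ee_pos: [0.5425, 0.0731, 0.023]
ee_rot: [-3.141, 0.009, 3.104]
wrist_force: [-0.4, -0.7, 0.1]
finger_gap: 0.0732
```

Call:
drive_tool([
  [[0,0,0,0,0,0,0],[0,0,0,0,0,-0.015,0],[0,0,0,0,0,-0.045,0],[0,0,0,0,0,-0.08,0],[0,0,0,0,0,-0.11,0]],
])

```text
time_s: 9.18
ee_pos: [0.5412, 0.0732, 0.1344]
ee_rot: [-3.141, 0.008, 3.104]
wrist_force: [0.8, -0.1, 0.1]
finger_gap: 0.0851
```

```bash
python3 -c "
from h import *
st()
shot('wrist','w7')
shot('side','d7');im=cv2.imread('pics/d7.png');cv2.imwrite('pics/d7c.png',cv2.resize(im[185:240,230:330],None,fx=8,fy=8,interpolation=2))"
```

```text
t 9.18 p [541.2, 73.2, 134.4] rpy [-179.98, 0.47, 177.87] F [0.8, -0.1, 0.1] gap 85.1 j6 -1.45
```

View pics/d7c.png

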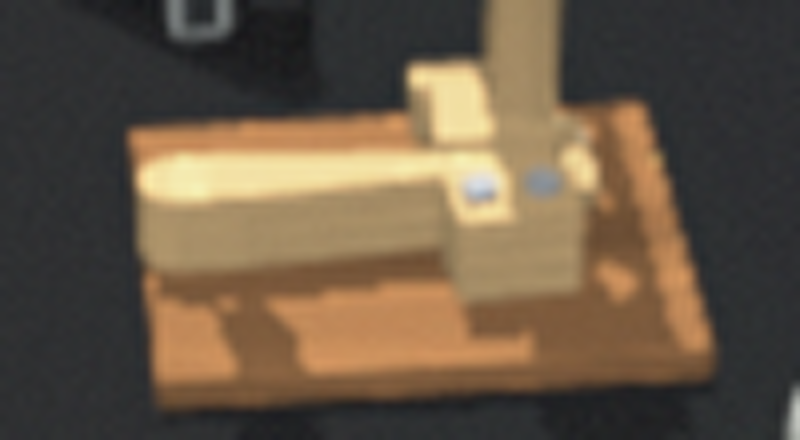

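View pics/w7.png

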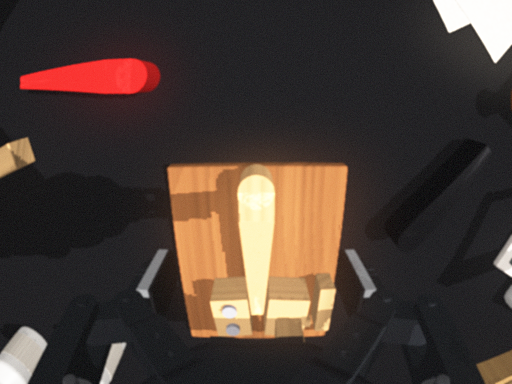

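```bash
python3 -c "
from h import *
im=cv2.imread('pics/w7.png');cv2.imwrite('pics/w7c.png',cv2.resize(im[150:345,165:350],None,fx=3,fy=3,interpolation=2))"
```

```text
(no output)
```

View pics/w7c.png

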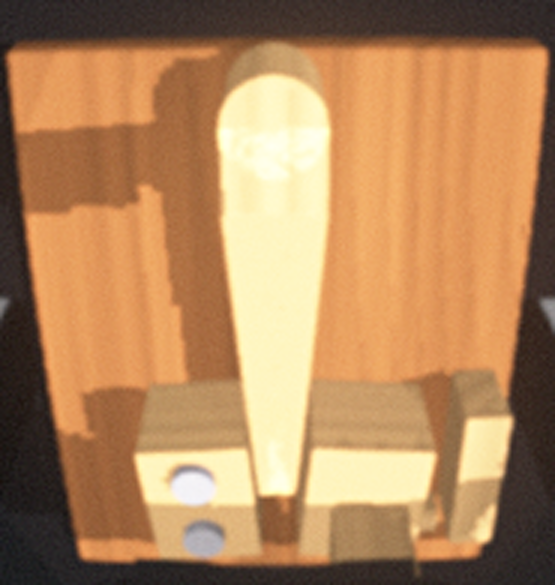

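```bash
python3 -c "
from h import *
s=r.sense()
q=lambda l:np.array(l)/3+[165,150]
f=lambda l,z:onz(*wray(q(l),s),z)*1000
L=lambda n,a:print(n,np.round(a,1).tolist())
b=f([(8,50),(547,48),(80,560),(498,548)],.015);L('board',b);d=b[1]-b[0];print('stand yaw',np.degrees(np.arctan2(-d[0],d[1])))
w=f([(274,73),(277,495),(219,150),(330,150)],.051);L('wedge',w);d=w[1]-w[0];print('wedge yaw',np.degrees(np.arctan2(d[1],d[0])),np.linalg.norm(d))
c=f([(248,450),(135,450),(258,540),(312,448),(436,450),(303,540)],.055);L('cheek in,out,in-back; foot in,out,in-back',c)
"
```

```text
board [[523.5, -9.1, 15.0], [529.2, 160.2, 15.0], [747.6, -17.4, 15.0], [748.0, 162.4, 15.0]]
stand yaw -1.9162639187945556
wedge [[524.1, 74.4, 51.0], [673.0, 70.0, 51.0], [545.4, 58.6, 51.0], [546.6, 89.0, 51.0]]
wedge yaw -1.7220100197124548 148.98395326890707
cheek in,out,in-back; foot in,out,in-back [[648.4, 61.4, 55.0], [648.1, 24.5, 55.0], [691.5, 62.6, 55.0], [648.4, 82.1, 55.0], [652.2, 122.8, 55.0], [692.2, 78.4, 55.0]]
```

```bash
python3 -c "
from h import *
plan([.485,.0753,.134],178.1,255,3)"
```

```text
[[[0.0, 0.015, -0.001, 0.0197, -0.0001, 0.0008, 255], [0.0, 0.015, -0.003, 0.0394, -0.0002, 0.0016, 255], [0.0, 0.015, -0.004, 0.0591, -0.0003, 0.0024, 255]]]
```

```bash
python3 -c "
from h import *
st()"
```

```text
t 9.28 p [544.1, 73.5, 137.3] rpy [179.97, 0.89, 177.87] F [0.9, -0.2, -0.5] gap 85.4 j6 -1.45
```

Call:
drive_tool([
  [[0,0.008,-0.003,0.02,0,0.001,255],[0,0.008,-0.004,0.04,0,0.001,255],[0,0.008,-0.004,0.056,0,0.001,255],[0,0.008,-0.004,0.056,0,0.03,255],[0,0.008,-0.004,0.056,0,0.06,255]],
], grip_force=60)

```text
time_s: 9.7
ee_pos: [0.4893, 0.0757, 0.0769]
ee_rot: [3.141, 0.011, 3.109]
wrist_force: [1.2, 0.2, 0.2]
finger_gap: 0.0257
```

```bash
python3 -c "
from h import *
st();plan([.487,.0753,.021],178.1,255,4)"
```

```text
t 9.7 p [489.3, 75.7, 76.9] rpy [179.95, 0.62, 178.11] F [1.2, 0.2, 0.2] gap 25.7 j6 -1.44
[[[0.001, 0.011, 0.0, 0.0007, -0.0001, 0.014, 255], [0.001, 0.011, 0.0, 0.0015, -0.0003, 0.0279, 255], [0.001, 0.011, 0.0, 0.0022, -0.0004, 0.0419, 255], [0.001, 0.011, 0.0, 0.0029, -0.0005, 0.0559, 255]]]
```

Call:
drive_tool([
  [[0,0.011,0,0.002,0,0.02,255],[0,0.011,0,0.003,0,0.04,255],[0,0.011,0,0.003,0,0.052,255],[0,0.011,0,0.003,0,0.055,255],[0,0.011,0,0.003,0,0.055,255]],
])

```text
time_s: 10.12
ee_pos: [0.486, 0.0757, 0.0209]
ee_rot: [3.141, -0.003, 3.109]
wrist_force: [0.1, 0.5, 0.2]
finger_gap: -0.0002
```

```bash
python3 -c "
from h import *
shot('side','d8');im=cv2.imread('pics/d8.png');cv2.imwrite('pics/d8c.png',cv2.resize(im[165:245,210:330],None,fx=6,fy=6,interpolation=2));shot('wrist','w8')
st()"
```

```text
t 10.22 p [487.1, 75.8, 22.2] rpy [179.95, -0.0, 178.11] F [-0.5, 0.3, 0.2] gap -0.1 j6 -1.45
```

View pics/d8c.png

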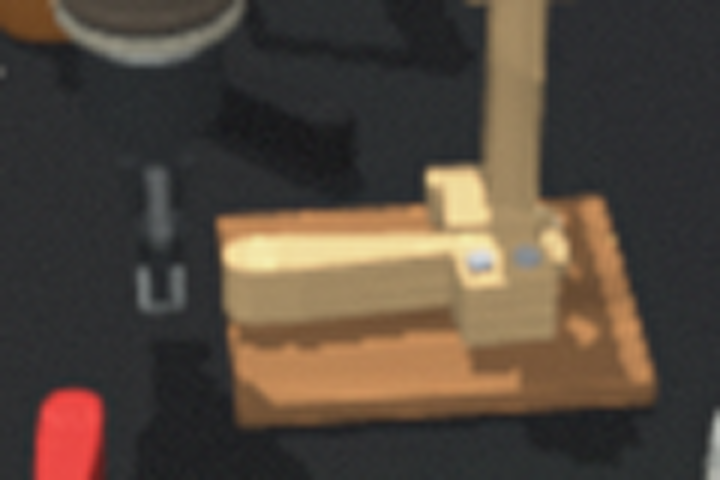

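View pics/w8.png

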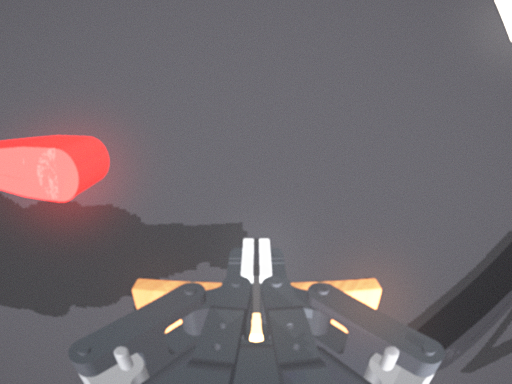

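Call:
drive_tool([
  [[0,0,0,-0.006,0.0005,0,255],[0,0,0,-0.012,0.0005,0,255],[0,0,0,-0.018,0.0005,0.001,255],[0,0,0,-0.022,0.0005,0.001,255],[0,0,0,-0.026,0.0005,0.001,255]],
])

```text
time_s: 10.63
ee_pos: [0.514, 0.0755, 0.0215]
ee_rot: [3.141, 0.001, 3.109]
wrist_force: [-0.2, -0.0, 1.2]
finger_gap: -0.0001
```

Call:
drive_tool([
  [[0,0,0,-0.002,0,0,255],[0,0,0,-0.005,0,0,255],[0,0,0,-0.007,0,0,255],[0,0,0,-0.009,0,0,255],[0,0,0,-0.011,0,0,255]],
])

```text
time_s: 11.05
ee_pos: [0.525, 0.0751, 0.0214]
ee_rot: [3.141, 0.0, 3.109]
wrist_force: [0.5, -0.0, 0.1]
finger_gap: -0.0001
```

```bash
cat > look.py <<'E'
from h import *
import sys
n=sys.argv[1];st()
_,im=shot('side','d'+n);a=cv2.resize(im[165:245,210:330],None,fx=6,fy=6,interpolation=2);cv2.imwrite(f'pics/d{n}c.png',a)
E
python3 look.py 9
```

```text
t 11.05 p [525.0, 75.1, 21.4] rpy [179.95, 0.02, 178.11] F [0.5, -0.0, 0.1] gap -0.1 j6 -1.46
```

View pics/d9c.png

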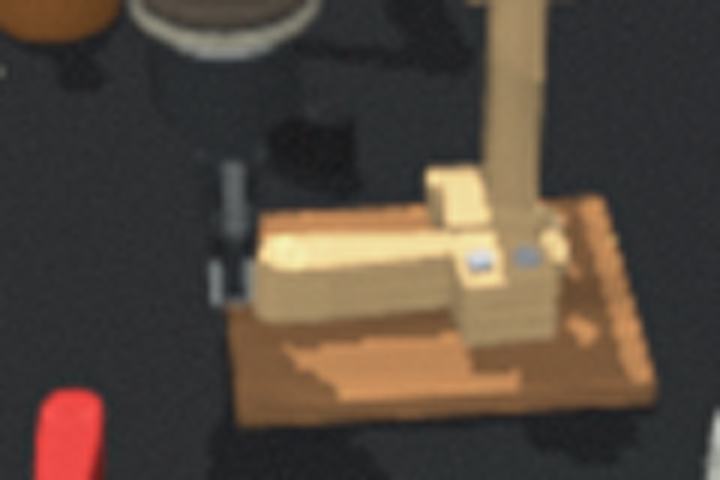

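Call:
drive_tool([
  [[0,0,0,-0.002,0,0,255],[0,0,0,-0.004,0,0,255],[0,0,0,-0.006,0,0,255],[0,0,0,-0.008,0,0,255],[0,0,0,-0.01,0,0,255]],
])

```text
time_s: 11.52
ee_pos: [0.5357, 0.0748, 0.0215]
ee_rot: [3.141, 0.001, 3.109]
wrist_force: [0.6, -0.5, 0.1]
finger_gap: -0.0002
```

Call:
drive_tool([
  [[0,0,0,-0.001,0,0,255],[0,0,0,-0.002,0,0,255],[0,0,0,-0.003,0,0,255],[0,0,0,-0.004,0,0,255],[0,0,0,-0.005,0,0,255]],
])

```text
time_s: 11.93
ee_pos: [0.5402, 0.0746, 0.0214]
ee_rot: [3.141, -0.0, 3.109]
wrist_force: [-4.1, 1.0, 2.4]
finger_gap: -0.0001
```

Call:
drive_tool([
  [[0,0,0,-0.001,0,0,255],[0,0,0,-0.002,0,0,255],[0,0,0,-0.003,0,0,255],[0,0,0,-0.004,0,0,255],[0,0,0,-0.005,0,0,255]],
])

```text
time_s: 12.35
ee_pos: [0.5432, 0.0746, 0.0211]
ee_rot: [3.141, -0.004, 3.109]
wrist_force: [-11.7, 5.3, 6.0]
finger_gap: 0.0002
```

```bash
python3 look.py 10; python3 -c "
from h import *
s,im=shot('wrist','w10');cv2.imwrite('pics/w10c.png',cv2.resize(im[220:380,160:350],None,fx=4,fy=3.7,interpolation=2))
s,im=shot('scene','s10');cv2.imwrite('pics/s10c.png',cv2.resize(im[190:280,215:335],None,fx=6,fy=6,interpolation=2));st()"
```

```text
t 12.35 p [543.2, 74.6, 21.1] rpy [179.96, -0.22, 178.11] F [-11.7, 5.3, 6.0] gap 0.2 j6 -1.46
t 12.5 p [543.3, 74.6, 21.1] rpy [179.96, -0.2, 178.11] F [-10.3, 3.7, 4.0] gap -0.2 j6 -1.46
```

View pics/d10c.png

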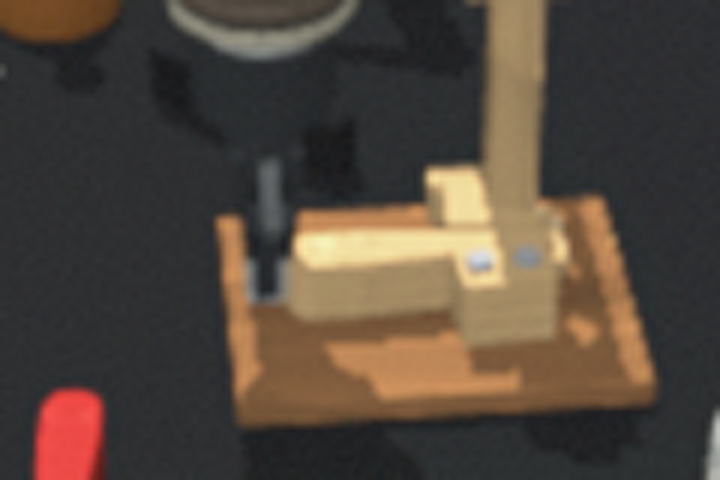

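View pics/w10c.png

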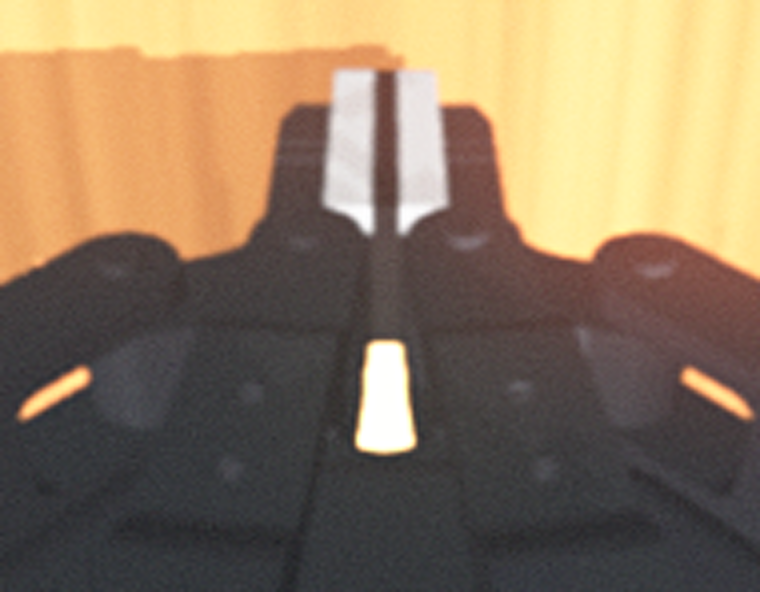

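Call:
drive_tool([
  [[0,0,0,0.012,0,0,255],[0,0,0,0.02,0,-0.01,255],[0,0,0,0.02,0,-0.04,255],[0,0,0,0.02,0,-0.08,255],[0,0,0,0.02,0,-0.115,255]],
])

```text
time_s: 12.92
ee_pos: [0.5232, 0.0751, 0.1383]
ee_rot: [3.141, -0.004, 3.109]
wrist_force: [1.3, 0.5, 0.2]
finger_gap: 0.0001
```

```bash
python3 look.py 11; python3 -c "
from h import *
s,im=shot('wrist','w11');cv2.imwrite('pics/w11c.png',cv2.resize(im[150:345,165:350],None,fx=3,fy=3,interpolation=2));st()"
```

```text
t 12.92 p [523.2, 75.1, 138.3] rpy [179.96, -0.22, 178.12] F [1.3, 0.5, 0.2] gap 0.1 j6 -1.45
t 13.02 p [526.9, 75.4, 141.9] rpy [179.9, 0.3, 178.12] F [0.9, 0.9, 0.1] gap 0.0 j6 -1.45
```

View pics/w11.png

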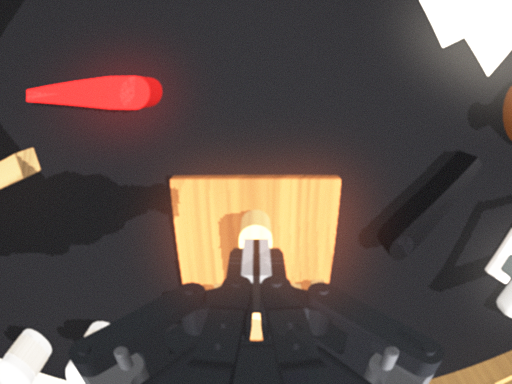

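Call:
drive_tool([
  [[0,0,0,0,0,0,0],[0,0,0,0,0,0,0],[0,0,0,0,0,0,0],[0,0,0,0,0,0,0],[0,0,0,0,0,0,0]],
])

```text
time_s: 13.43
ee_pos: [0.5262, 0.0753, 0.141]
ee_rot: [3.14, 0.003, 3.109]
wrist_force: [-0.3, -0.7, -0.7]
finger_gap: 0.0606
```

```bash
python3 -c "
from h import *
st();s,im=shot('wrist','w12');cv2.imwrite('pics/w12c.png',cv2.resize(im[150:350,165:350],None,fx=3,fy=3,interpolation=2));st()"
```

```text
t 13.43 p [526.2, 75.3, 141.0] rpy [179.92, 0.2, 178.12] F [-0.3, -0.7, -0.7] gap 60.6 j6 -1.45
t 13.48 p [526.3, 75.4, 141.1] rpy [179.91, 0.2, 178.12] F [-0.0, 1.2, -0.1] gap 67.7 j6 -1.45
```

View pics/w12c.png

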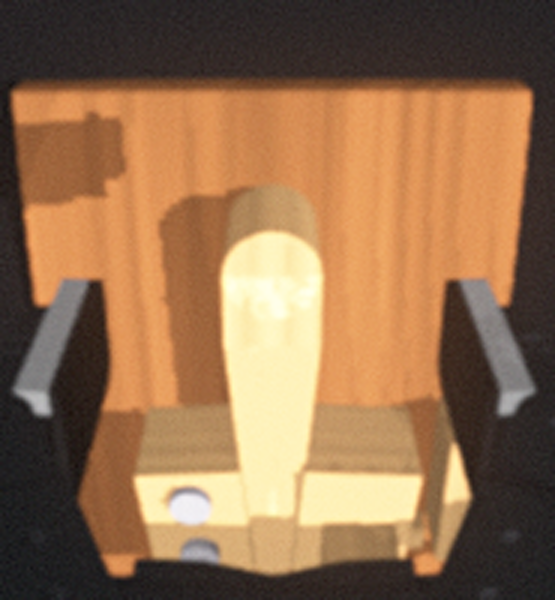

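View pics/d11c.png

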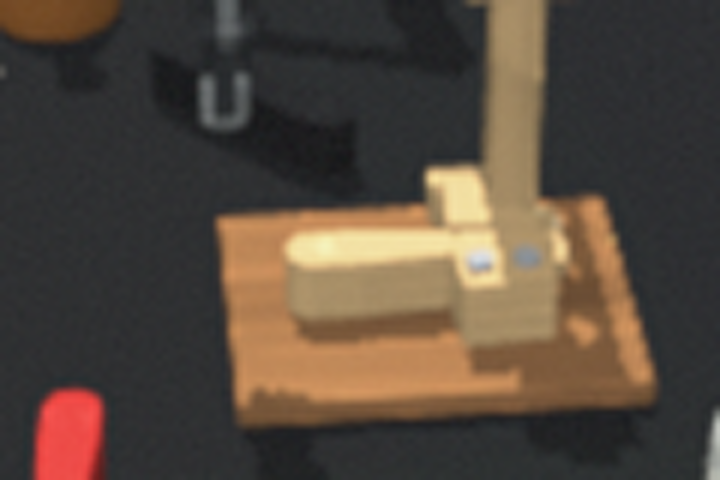

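```bash
python3 -c "
from h import *
s=r.sense()
q=lambda l:np.array(l)/3+[165,150]
f=lambda l,z:onz(*wray(q(l),s),z)*1000
L=lambda n,a:print(n,np.round(a,1).tolist())
b=f([(12,90),(530,90)],.015);L('board',b);d=b[1]-b[0];print('stand yaw',np.degrees(np.arctan2(-d[0],d[1])))
w=f([(272,230),(273.5,510),(222,290),(323,290),(240,460),(305,460)],.051);L('wedge',w)
m=(w[2]+w[3])/2;n=(w[4]+w[5])/2;d=n-m;print('wedge yaw',np.degrees(np.arctan2(d[1],d[0])),'mid line',m,n)
c=f([(242,470),(135,473),(302,472),(418,475),(250,530),(296,530)],.055);L('cheek in,out; foot in,out',c)
"
```

```text
board [[518.9, -8.6, 15.0], [524.6, 158.6, 15.0]]
stand yaw -1.933881264153382
wedge [[553.3, 74.2, 51.0], [663.6, 71.0, 51.0], [572.8, 58.7, 51.0], [573.8, 88.8, 51.0], [639.6, 60.6, 51.0], [640.3, 82.4, 51.0]]
wedge yaw -1.9171167945982457 mid line [573.3092551  73.7210829  51.       ] [639.95413511  71.49031264  51.        ]
cheek in,out; foot in,out [[640.6, 61.3, 55.0], [641.9, 25.2, 55.0], [642.2, 81.2, 55.0], [646.3, 120.3, 55.0], [669.6, 62.6, 55.0], [670.2, 78.7, 55.0]]
```

Call:
drive_tool([
  [[0,-0.003,0,0.001,-0.0002,0.02,255],[0,-0.003,0,0.001,-0.0002,0.05,255],[0,-0.003,0,0.001,-0.0002,0.08,255],[0,-0.003,0,0.001,-0.0002,0.105,255],[0,-0.003,0,0.001,-0.0002,0.12,255]],
])

```text
time_s: 13.9
ee_pos: [0.5242, 0.0752, 0.0182]
ee_rot: [3.14, 0.003, 3.109]
wrist_force: [-0.5, -0.6, 0.7]
finger_gap: 0.0092
```

Call:
drive_tool([
  [[0,0,0,0,0,0,255],[0,0,0,0,0,0,255],[0,0,0,0,0,0,255],[0,0,0,0,0,0,255],[0,0,0,0,0,0,255]],
])

```text
time_s: 14.32
ee_pos: [0.5249, 0.0753, 0.0193]
ee_rot: [3.14, 0.005, 3.109]
wrist_force: [-0.3, 0.1, -0.5]
finger_gap: -0.0
```

```bash
python3 -c "
from h import *
st();plan([.539,.0748,.021],178.1,255,4)"
```

```text
t 14.32 p [524.9, 75.3, 19.3] rpy [179.92, 0.29, 178.12] F [-0.3, 0.1, -0.5] gap -0.0 j6 -1.45
[[[0.001, 0.005, 0.0, -0.0035, -0.0, -0.0004, 255], [0.001, 0.005, 0.0, -0.0071, -0.0, -0.0008, 255], [0.001, 0.005, 0.0, -0.0106, -0.0, -0.0013, 255], [0.001, 0.005, 0.0, -0.0141, -0.0, -0.0017, 255]]]
```

Call:
drive_tool([
  [[0,0.005,0,-0.004,0,-0.001,255],[0,0.005,0,-0.008,0,-0.002,255],[0,0.005,0,-0.012,0,-0.002,255],[0,0.005,0,-0.014,0.0001,-0.002,255],[0,0.005,0,-0.016,0.0001,-0.002,255]],
])

```text
time_s: 14.73
ee_pos: [0.5415, 0.0748, 0.0215]
ee_rot: [3.14, 0.0, 3.109]
wrist_force: [-0.3, -0.8, -0.7]
finger_gap: -0.0001
```

Call:
drive_tool([
  [[0,0,0,-0.001,0.0001,0,255],[0,0,0,-0.002,0.0002,0,255],[0,0,0,-0.003,0.0003,0,255],[0,0,0,-0.004,0.0004,0,255],[0,0,0,-0.004,0.0004,0,255]],
])

```text
time_s: 15.15
ee_pos: [0.5445, 0.075, 0.0212]
ee_rot: [3.14, -0.002, 3.109]
wrist_force: [-4.5, -0.3, 2.7]
finger_gap: 0.0001
```

Call:
drive_tool([
  [[0,0,0,-0.001,0.0001,0,255],[0,0,0,-0.002,0.0002,0,255],[0,0,0,-0.003,0.0003,0,255],[0,0,0,-0.004,0.0003,0,255],[0,0,0,-0.004,0.0003,0,255]],
])

```text
time_s: 15.57
ee_pos: [0.5462, 0.0751, 0.0208]
ee_rot: [3.141, -0.006, 3.109]
wrist_force: [-11.2, -0.8, 5.4]
finger_gap: 0.0002
```

Call:
drive_tool([
  [[0,0,0,-0.001,0.0001,0,255],[0,0,0,-0.002,0.0002,0,255],[0,0,0,-0.003,0.0003,0,255],[0,0,0,-0.003,0.0003,0,255],[0,0,0,-0.003,0.0003,0,255]],
])

```text
time_s: 15.98
ee_pos: [0.5467, 0.0752, 0.0204]
ee_rot: [3.141, -0.01, 3.109]
wrist_force: [-12.5, 0.1, 6.0]
finger_gap: -0.0
```

Call:
drive_tool([
  [[0,-0.003,0,-0.002,0.0001,0,255],[0,-0.006,0,-0.003,0.0002,0,255],[0,-0.008,0,-0.004,0.0003,0,255],[0,-0.01,0,-0.005,0.0003,0,255],[0,-0.01,0,-0.005,0.0003,0,255]],
])

```text
time_s: 16.4
ee_pos: [0.5481, 0.0752, 0.0196]
ee_rot: [-3.141, -0.007, 3.109]
wrist_force: [-17.3, 0.3, 8.5]
finger_gap: -0.0
```

Call:
drive_tool([
  [[0,-0.003,0,-0.002,0.0001,-0.0005,255],[0,-0.006,0,-0.003,0.0002,-0.001,255],[0,-0.007,0,-0.004,0.0003,-0.0015,255],[0,-0.007,0,-0.005,0.0003,-0.0015,255],[0,-0.007,0,-0.005,0.0003,-0.0015,255]],
])

```text
time_s: 16.82
ee_pos: [0.5491, 0.0752, 0.02]
ee_rot: [-3.14, -0.007, 3.109]
wrist_force: [-16.2, 1.2, 0.9]
finger_gap: 0.0003
```

Call:
drive_tool([
  [[0,-0.003,0,-0.002,0.0001,-0.0003,255],[0,-0.006,0,-0.004,0.0002,-0.0005,255],[0,-0.007,0,-0.005,0.0003,-0.0005,255],[0,-0.007,0,-0.006,0.0003,-0.0005,255],[0,-0.007,0,-0.006,0.0003,-0.0005,255]],
])

```text
time_s: 17.23
ee_pos: [0.5497, 0.0752, 0.0196]
ee_rot: [-3.14, -0.01, 3.109]
wrist_force: [-24.4, 1.9, 13.3]
finger_gap: -0.0001
```

Call:
drive_tool([
  [[0,-0.003,0,-0.002,0.0001,-0.0003,255],[0,-0.006,0,-0.004,0.0001,-0.0005,255],[0,-0.007,0,-0.005,0.0001,-0.0005,255],[0,-0.007,0,-0.006,0.0001,-0.0005,255],[0,-0.007,0,-0.006,0.0001,-0.0005,255]],
])

```text
time_s: 17.65
ee_pos: [0.5502, 0.0751, 0.0191]
ee_rot: [-3.139, -0.013, 3.109]
wrist_force: [-25.9, 3.6, 12.5]
finger_gap: -0.0
```

Call:
drive_tool([
  [[0,-0.01,0,0.008,0,-0.002,255],[0,-0.01,0,0.015,0,-0.002,255],[0,-0.01,0,0.015,0,-0.002,255]],
])

```text
time_s: 17.9
ee_pos: [0.534, 0.0756, 0.0213]
ee_rot: [-3.139, -0.004, 3.109]
wrist_force: [0.6, -0.2, -0.4]
finger_gap: 0.0
```

```bash
python3 look.py 13;python3 -c "
from h import *
st();plan([.549,.0752,.021],178.1,255,3)"
```

```text
t 17.9 p [534.0, 75.6, 21.3] rpy [-179.83, -0.2, 178.14] F [0.6, -0.2, -0.4] gap 0.0 j6 -1.45
t 17.95 p [535.2, 75.7, 21.4] rpy [-179.84, -0.14, 178.14] F [-0.2, 0.3, 0.0] gap -0.0 j6 -1.45
[[[-0.003, -0.002, 0.0, -0.0046, -0.0, 0.0001, 255], [-0.003, -0.002, 0.001, -0.0092, -0.0, 0.0002, 255], [-0.003, -0.002, 0.001, -0.0138, -0.0, 0.0004, 255]]]
```

View pics/d13c.png

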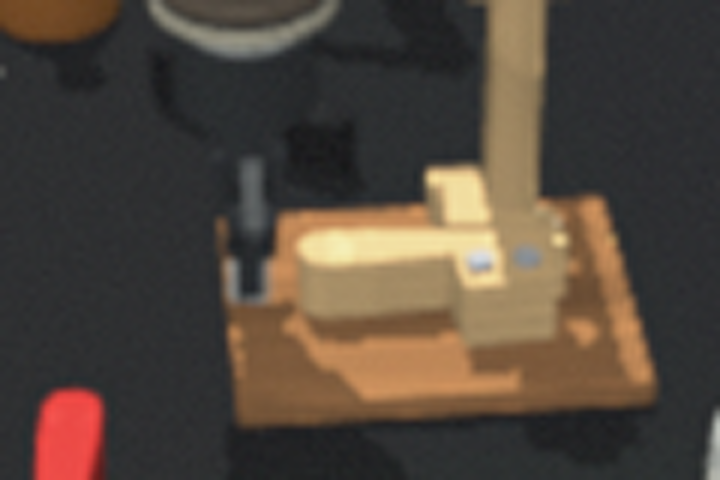

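Call:
drive_tool([
  [[-0.002,-0.002,0,-0.004,0,0,255],[-0.003,-0.002,0,-0.008,0,0,255],[-0.003,-0.002,0,-0.01,0,0,255],[-0.003,-0.002,0,-0.012,0,0,255],[-0.003,-0.002,0,-0.0135,0,0,255]],
])

```text
time_s: 18.37
ee_pos: [0.5494, 0.0752, 0.0213]
ee_rot: [3.141, 0.0, 3.109]
wrist_force: [-0.4, -0.0, 0.4]
finger_gap: -0.0
```

Call:
drive_tool([
  [[0,0,0,-0.001,0.0001,0,255],[0,-0.002,0,-0.002,0.0001,0,255],[0,-0.004,0,-0.003,0.0002,-0.0005,255],[0,-0.004,0,-0.004,0.0002,-0.0005,255],[0,-0.004,0,-0.004,0.0002,-0.0005,255]],
])

```text
time_s: 18.78
ee_pos: [0.5504, 0.0751, 0.0211]
ee_rot: [-3.141, -0.002, 3.109]
wrist_force: [-11.9, 1.7, 2.0]
finger_gap: -0.0001
```

Call:
drive_tool([
  [[0,-0.002,0,-0.002,0.0001,-0.0003,255],[0,-0.004,0,-0.003,0.0001,-0.0005,255],[0,-0.004,0,-0.004,0.0001,-0.0005,255],[0,-0.004,0,-0.005,0.0001,-0.0005,255],[0,-0.004,0,-0.005,0.0001,-0.0005,255]],
])

```text
time_s: 19.2
ee_pos: [0.5504, 0.075, 0.0207]
ee_rot: [-3.14, -0.007, 3.109]
wrist_force: [-21.3, 0.9, 8.7]
finger_gap: -0.0001
```

Call:
drive_tool([
  [[0,-0.005,0,0.01,0,-0.001,255],[0,-0.005,0,0.02,0,-0.002,255],[0,-0.005,0,0.025,0,-0.02,200],[0,-0.005,0,0.025,0,-0.06,100],[0,-0.005,0,0.025,0,-0.1,0]],
])

```text
time_s: 19.62
ee_pos: [0.5242, 0.0758, 0.121]
ee_rot: [-3.14, -0.005, 3.109]
wrist_force: [2.2, 0.4, -0.5]
finger_gap: 0.0358
```

Call:
drive_tool([
  [[0,0,0,0,0,0,0],[0,0,0,0,0,-0.01,0],[0,0,0,0,0,-0.02,0],[0,0,0,0,0,-0.02,0],[0,0,0,0,0,-0.02,0]],
])

```text
time_s: 20.03
ee_pos: [0.5244, 0.0758, 0.1409]
ee_rot: [-3.14, -0.005, 3.109]
wrist_force: [-0.5, -0.5, 0.4]
finger_gap: 0.0853
```

```bash
python3 look.py 14; python3 -c "
from h import *
s,im=shot('wrist','w14');cv2.imwrite('pics/w14c.png',cv2.resize(im[150:350,165:350],None,fx=3,fy=3,interpolation=2));shot('scene','s14')"
```

```text
t 20.03 p [524.4, 75.8, 140.9] rpy [-179.91, -0.3, 178.15] F [-0.5, -0.5, 0.4] gap 85.3 j6 -1.45
```

View pics/w14c.png

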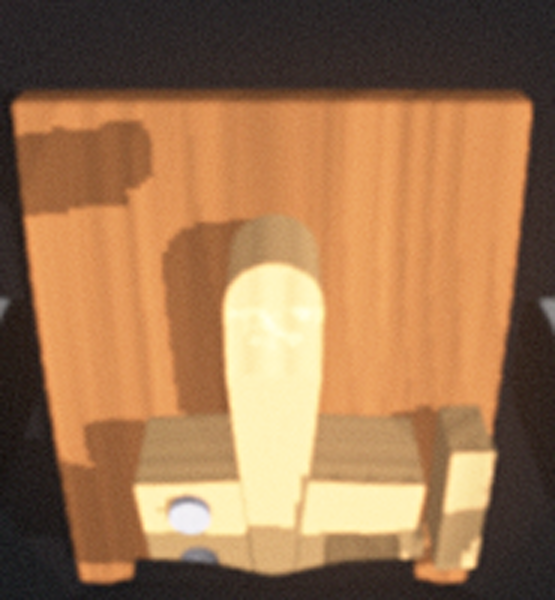

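View pics/d14c.png

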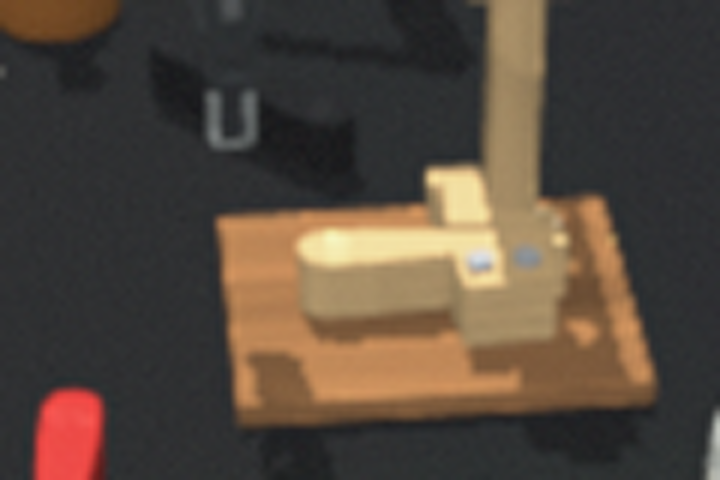

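View pics/s14.png

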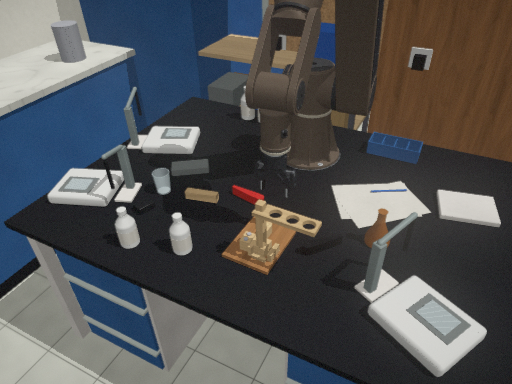

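```bash
python3 -c "
from h import *
s=r.sense()
q=lambda l:np.array(l)/3+[165,150]
f=lambda l,z:onz(*wray(q(l),s),z)*1000
w=f([(273,262),(223.5,320),(324.5,320),(239,460),(307,460)],.051)
m=(w[1]+w[2])/2;n=(w[3]+w[4])/2;d=n-m;print('wedge yaw',np.degrees(np.arctan2(d[1],d[0])),'mid line',m,n,'apex',w[0])
b=f([(12,98),(530,98)],.015);d=b[1]-b[0];print('stand yaw',np.degrees(np.arctan2(-d[0],d[1])))
plan([.530,.0757,.021],178.1,255,5)
"
```

```text
wedge yaw -2.182870768577045 mid line [579.49757981  74.0179454   51.        ] [634.71712582  71.91315712  51.        ] apex [559.6324857   74.36625955  51.        ]
stand yaw -1.8460332855908397
[[[-0.002, -0.007, 0.0, -0.0014, 0.0001, 0.0238, 255], [-0.002, -0.007, 0.0, -0.0028, 0.0001, 0.0476, 255], [-0.002, -0.007, 0.0, -0.0042, 0.0002, 0.0714, 255], [-0.002, -0.007, 0.001, -0.0056, 0.0003, 0.0952, 255], [-0.002, -0.007, 0.001, -0.007, 0.0004, 0.1191, 255]]]
```

Call:
drive_tool([
  [[0,-0.006,0,0,0,0.02,255],[0,-0.006,0,0,0,0.05,255],[0,-0.006,0,-0.002,0,0.08,255],[0,-0.006,0,-0.004,0,0.105,255],[0,-0.006,0,-0.005,0,0.119,255]],
])

```text
time_s: 20.6
ee_pos: [0.5264, 0.0752, 0.0178]
ee_rot: [-3.139, -0.004, 3.109]
wrist_force: [0.1, -0.3, -0.2]
finger_gap: 0.0253
```

Call:
drive_tool([
  [[0,0,0,0,0,0,255],[0,0,0,-0.004,0,0,255],[0,0,0,-0.008,0,0,255],[0,0,0,-0.012,0,0,255],[0,0,0,-0.015,0,0,255]],
])

```text
time_s: 21.02
ee_pos: [0.5421, 0.0748, 0.018]
ee_rot: [-3.139, -0.004, 3.109]
wrist_force: [0.4, -1.0, -0.2]
finger_gap: 0.0001
```

```bash
python3 -c "
from h import *
st();plan([.5495,.0751,.0212],178.1,255,3)"
```

```text
t 21.02 p [542.1, 74.8, 18.0] rpy [-179.88, -0.22, 178.14] F [0.4, -1.0, -0.2] gap 0.1 j6 -1.45
[[[-0.002, -0.004, 0.0, -0.0025, 0.0002, -0.0011, 255], [-0.002, -0.004, 0.0, -0.0049, 0.0004, -0.0022, 255], [-0.002, -0.004, 0.001, -0.0074, 0.0006, -0.0032, 255]]]
```

Call:
drive_tool([
  [[-0.001,-0.004,0,-0.003,0.0003,-0.003,255],[-0.002,-0.004,0,-0.005,0.0004,-0.003,255],[-0.002,-0.004,0,-0.006,0.0005,-0.003,255],[-0.002,-0.004,0,-0.007,0.0005,-0.003,255],[-0.002,-0.004,0,-0.007,0.0005,-0.003,255]],
])

```text
time_s: 21.43
ee_pos: [0.5492, 0.075, 0.0211]
ee_rot: [-3.141, 0.0, 3.109]
wrist_force: [0.6, 0.6, 0.2]
finger_gap: -0.0001
```

Call:
drive_tool([
  [[0,0,0,-0.001,0.0001,0,255],[0,-0.002,0,-0.002,0.0001,0,255],[0,-0.004,0,-0.003,0.0001,-0.0005,255],[0,-0.004,0,-0.004,0.0001,-0.0005,255],[0,-0.004,0,-0.005,0.0001,-0.0005,255]],
])

```text
time_s: 21.85
ee_pos: [0.5504, 0.075, 0.0209]
ee_rot: [-3.141, -0.002, 3.109]
wrist_force: [-19.8, 3.3, 12.4]
finger_gap: 0.0003
```

Call:
drive_tool([
  [[0,-0.002,0,-0.002,0.0001,-0.0003,255],[0,-0.004,0,-0.003,0.0001,-0.0005,255],[0,-0.004,0,-0.004,0.0001,-0.0005,255],[0,-0.004,0,-0.005,0.0001,-0.0005,255],[0,-0.004,0,-0.005,0.0001,-0.0005,255]],
])

```text
time_s: 22.27
ee_pos: [0.5504, 0.0749, 0.0205]
ee_rot: [-3.14, -0.008, 3.109]
wrist_force: [-21.1, 3.0, 11.2]
finger_gap: 0.0
```

Same stop at 0.5504 m under about 21 N, so the tap gained nothing. I'll take the hand away.

Call:
drive_tool([
  [[0,-0.005,0,0.01,0,-0.001,255],[0,-0.005,0,0.02,0,-0.002,255],[0,-0.005,0,0.03,0,-0.03,200],[0,-0.005,0,0.035,0,-0.065,100],[0,-0.005,0,0.04,0,-0.1,0]],
])

```text
time_s: 22.68
ee_pos: [0.5096, 0.0762, 0.1213]
ee_rot: [-3.14, -0.005, 3.109]
wrist_force: [1.3, -0.2, -0.3]
finger_gap: 0.0357
```

Call:
drive_tool([
  [[0,0,0,0.005,0,-0.02,0],[0,0,0,0.005,0,-0.03,0],[0,0,0,0.005,0,-0.03,0],[0,0,0,0.005,0,-0.03,0],[0,0,0,0.005,0,-0.03,0]],
])

```text
time_s: 23.1
ee_pos: [0.5044, 0.0763, 0.1503]
ee_rot: [-3.14, -0.006, 3.109]
wrist_force: [0.2, 0.8, 0.3]
finger_gap: 0.0854
```

```bash
python3 look.py 15; python3 -c "
from h import *
shot('wrist','w15')"
```

```text
t 23.1 p [504.4, 76.3, 150.3] rpy [-179.89, -0.33, 178.15] F [0.2, 0.8, 0.3] gap 85.4 j6 -1.45
```

View pics/d15.png

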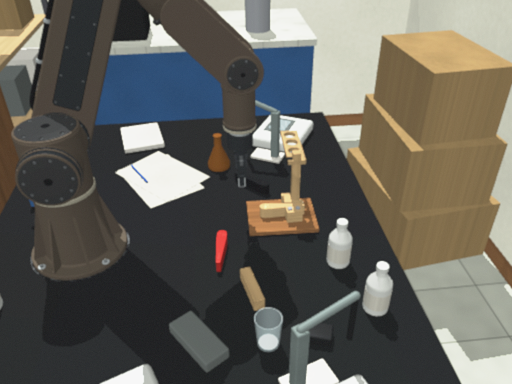

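View pics/w15.png

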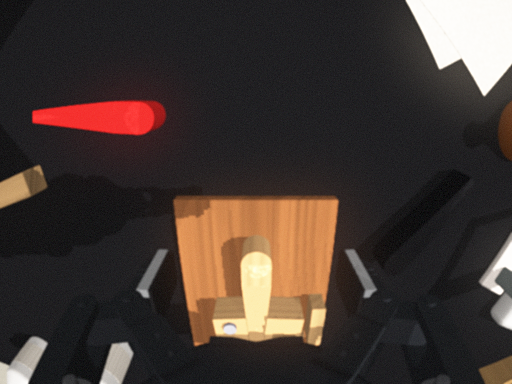

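The last pictures show the wedge seated straight in the gap, with its tail at about (256, 245) in the wrist view. The bystanders are where they were and the hand is clear, so I'm handing the job in.

```bash
python3 -c "
from rig import r
print(r.job_done())"
```

```text
the job is handed in; nothing more can be done
None
```

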